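Unpack the sample stack beside the thermal analyser

TASK

Take the stack on the bench apart and set it out for the next run. The two sealed tins on top look alike, but one is full of metal powder and the other is empty: feel which is which as you lift them, keep them upright, set the full one gently in the middle of the balance pan and the empty one in the square white returns tray. Dock the aluminium sample magazine on the green loader, flat on its deck between the two end stops, and lay the grey tool case lengthwise in the long steel tray, flat on its floor, without disturbing the mortar or the small amber bottle.

Things in the scene. Friction and masses are not known exactly. Their poses are not given: they have to be found in the camera images.
- tin_1: One of two sealed round aluminium screw-lid tins that look alike, 46 mm diameter, 40 mm tall, side by side on the magazine at the start, centres 64 mm apart along its length. One of the two weighs about 340 g (full), the other about 45 g (empty); only the weight tells which, and either may be at either end. Origin: centre of the underside, z up.
- tin_2: The other of the two tins, same look and size (46 mm diameter, 40 mm tall). Origin: centre of the underside, z up.
- magazine: The sample magazine: flat aluminium block 126 x 54 x 28 mm with a grid of 8 x 4 small dark wells flush in its top, about 260 g, lying on the tool case at the start with the tins on it. Origin: centre of the underside; x along the 126 mm length, y across, z up.
- tool_case: Closed grey plastic tool case 170 x 62 x 34 mm with steel latches, about 400 g, lying on the bench at the bottom of the stack. A small wire handle stands 10 mm out at one end. Origin: centre of the underside; x along the 170 mm length, y across, z up.
- balance: White top-loading balance, housing 150 mm wide, 175 mm deep and 46 mm high, display towards the robot, fixed. Its round steel pan is 104 mm in diameter, its flat top 62 mm above the bench; it yields on a stiff spring (3 N per mm, 4 mm at most), and more than 40 N would harm it. Origin: on the bench, straight below the centre of the pan; z up.
- return_tray: The returns tray: square white plastic tray 140 x 140 mm outside, walls 3 mm thick and 12 mm high, floor 3 mm thick, fixed. Origin: centre of the underside, x and y along its sides, z up.
- loader: Magazine loader, fixed: rounded green body 120 x 84 mm and 32 mm high on a dark round foot. On it a steel deck 146 x 44 mm, top 44 mm above the bench; the wider magazine overhangs it by 5 mm each side. A stop at each end rises 12 mm above the deck, 140 mm between them. Origin: on the bench below the deck's centre; x along the deck, stop to stop, z up. The magazine may go either way round.
- long_tray: Long shallow stainless steel tray 216 x 130 mm outside, walls 2 mm thick and 9 mm high, floor 2 mm thick, fixed. Origin: centre of the underside; x along the 216 mm length, y across, z up. Either way round will do for the case.
- mortar: Bystander: white porcelain mortar, 96 mm in diameter at the rim and 48 mm high, with its pestle leaning over the rim up to 69 mm high. Loose. Origin: centre of the underside.
- amber_bottle: Bystander: small amber glass bottle with a black cap, 28 mm in diameter and 62 mm high. Loose. Origin: centre of the underside.

How it is judged:
By the outcome, as a careful person would: the job done as asked, in the order asked, and still so for the second after the job is handed in, with the robot touching nothing.
It also fails if it takes over 120 s, if anything falls off the work surface, if the arm or the gripper's body presses on something with over 40 N, if the wrist force passes 120 N, or if a joint passes its speed limit or range.

ROBOT

A 6-joint arm with a two-finger parallel gripper is mounted at the origin on the work surface. World frame = base frame: x ahead of the robot, y to its left, z up, the work surface at z = 0. Lengths are in m, angles in rad, forces in N, time in s.
With the tool pointing down it reaches from about 0.25 to 0.775 m from the base axis. Payload 4 kg.
Tool frame: the origin (TCP) lies on the centre line of the jaws, within the pads' length; the fingertips stand 8 mm ahead of it and the grasp point (between the pads) lies 11 mm behind it; z points along the fingers, y is the direction in which the jaws open and shut (so a half turn about z gives the same grasp; the last joint's range is limited). The gripper opens to 94 mm and grips with 3 to 60 N. Pads are 16 mm wide; open, the fingers measure 119 mm over their backs; the gripper's body (75 mm by 177 mm) begins 78 mm behind the grasp point.
Start: joints at [-1.31, 0.087, 1.371, -0, 1.684, -0.103], TCP at [0.196, -0.514, 0.214] pointing down, gripper open.
Joint ranges: [-3.1, 3.1], [-0.76, 2.03], [0.27, 2.55], [-1.08, 4.22], [0.17, 2.65], [-2.57, 2.57]. Speed limits (rad/s): [2.79, 2.79, 3.14, 3.14, 3.14, 3.14].

INTERFACE

Orientations are given as [roll, pitch, yaw] about the fixed x, y, z axes, in that order (R = Rz(yaw) Ry(pitch) Rx(roll)).
In Python, from bench import * gives the robot as it stands.
- The arm moves only by the tool step_arm, never from a script. Its argument "steps" is a list of rows, each an object of numbers: "jaw": the opening, from 0 (shut) to 1 (fully open); "tx", "ty", "tz": the shift along the tool's x, y, z in m; "ax", "ay", "az": the turn, a rotation vector about the tool's x, y, z in rad. In form: [{"jaw": .., "tx": .., "ty": .., "tz": .., "ax": .., "ay": .., "az": ..}, ...]. A call has 1 to 8 rows; each row is the pose to reach, as a shift and turn from the pose measured when the call began, along the tool's axes at that moment; what a row does not reach only later rows make up. A row lasts 1/10 s, in which the tool goes at most 50 mm and 8.59 degrees, less where a joint would pass 70% of its speed; a pose out of reach is approached as far as the arm can. A call with a gripper value outside its range is refused whole. The fingers move at their own pace and stop on an object; the grip force is fixed at half the most. Time passes only in rows, so rows that repeat a pose let the fingers close. It gives the time, the measured TCP pose, the force and the opening at its end, in the units of the state.
- get_obs(): the state, without advancing time (a new reading comes with each control period).
- snapshot(name): name is "scene" or "side" or "wrist"; returns (picture, depth): 420x560x3 uint8, red, green, blue; 420x560 float32, m along the optical axis (not along the pixel's ray), 0 where there is no reading.
- camera_model(name): a dict with "intrinsics" (3x3 intrinsics, pixels), "origin" and "orientation" of the camera in the world. Camera axes: x right, y down, z forward; pixel columns grow to the right and rows downward; lengths in m; the calibration is good to about 2 mm. A picture is of the moment at which its call begins: read the wrist's pose just before it. camera_model takes no time and is no camera call; for the wrist camera it gives the pose at the moment of the call.
- close_job(): hands the job in, once; it reports no verdict.
Trained networks look in the newest picture that a camera, given by its name, has taken for a name from the list of things; names that differ only in an ending like _2 or _b are one class to them, and where a whole thing is asked for, a point or a joint stands for the part that bears it (a point fixed in the world has none). Each returns a list of dicts, best first, with "confidence" (0 to 1); they miss things now and then, are a little off and sometimes report something else, mostly with a low value. They report only what shows in the picture. A call takes as long as a camera call.
- silhouettes(camera, query): "pixels" (420x560 bool, what is visible of it) and "rect" ([left, top, right, bottom] in pixels, round what is visible of it).
The state is a dict: "time": time; "joint_positions": joint angles; "qvel": joint speeds; "joint_torque": joint torques, N m; "tool_pos": TCP position; "ee_rot": TCP orientation; "wrist_force": force on the tool from outside, world axes, zero at the start; "wrist_torque": the same for the moment, N m; "width": finger opening in m.
Only numpy, scipy, OpenCV 4.12 (cv2) and the standard library are available. Lean on these libraries where they do the work, as an engineer would, in place of code of your own. Each camera call takes 0.05 s, during which the arm holds its last target. There are 200 camera calls.

## Working session

There is one attempt and no reset: what is moved stays moved. The work goes in short steps, Python scripts to look and compute and a tool call to move; the robot and the scene stay as the last step left them, time stands still between calls to the robot, and variables do not carry over. Pictures are saved under pics/ and viewed, about 12 in all and at most 16, crops included, and the job is handed in when it is done.

Besides the shell and the picture viewer there is one more tool, called as name([rows], argument=value, ...), one row to a line, values as JSON. step_arm: Moves the arm, as the interface text tells. Its arguments: {"type":"object","properties":{"steps":{"type":"array"}},"required":["steps"]}

```bash
mkdir -p pics; ls; cat > h.py <<'E'
from bench import *
import numpy as np, cv2
def cloud(name,d):
    c=camera_model(name); K=np.array(c["intrinsics"]); R=np.array(c["orientation"]); 
    if R.shape!=(3,3):
        from scipy.spatial.transform import Rotation as Ro
        R=Ro.from_euler('xyz',R).as_matrix() if R.size==3 else Ro.from_quat(R).as_matrix()
    v,u=np.mgrid[:d.shape[0],:d.shape[1]]
    p=np.stack([(u-K[0,2])/K[0,0]*d,(v-K[1,2])/K[1,1]*d,d],-1)
    return p@R.T+np.array(c["origin"])
def save(n,img): cv2.imwrite(f"pics/{n}.png",cv2.cvtColor(img,cv2.COLOR_RGB2BGR))
E
python3 - <<'E'
from h import *
for n in("scene","side"):
    im,d=snapshot(n); save(n+"0",im); P=cloud(n,d)
    np.save(n+"P.npy",P)
    print(n,camera_model(n))
    for q in["tin_1","magazine","tool_case","balance","return_tray","loader","long_tray","mortar","amber_bottle"]:
        for r in silhouettes(n,q)[:2]:
            m=r["pixels"]&(d>0); p=P[m]
            if len(p)<5: continue
            top=np.percentile(p[:,2],97); t=p[p[:,2]>top-.006]
            (c,s,a)=cv2.minAreaRect((t[:,:2]*1000).astype(np.float32))
            print(q,round(r["confidence"],2),[int(x) for x in r["rect"]],len(p),"ztop",top.round(3),"top rect mm",np.round(c),np.round(s),round(a,1),"all",np.round(np.percentile(p,2,axis=0),3),np.round(np.percentile(p,98,axis=0),3))
print(get_obs())
E
```

```text
pics
scene {'intrinsics': array([[541.06969574,   0.        , 282.79302724],
       [  0.        , 541.06969574, 207.88132812],
       [  0.        ,   0.        ,   1.        ]]), 'origin': array([1.34763911, 0.05927917, 1.21209384]), 'orientation': array([-2.50411902, -0.00440728,  1.63072237])}
tin_1 0.67 [165, 229, 186, 254] 384 ztop 0.107 top rect mm [ 635. -245.] [42. 44.] 50.2 all [ 0.612 -0.268  0.065] [ 0.656 -0.224  0.108]
tin_1 0.55 [144, 221, 163, 242] 365 ztop 0.107 top rect mm [ 610. -305.] [45. 44.] 9.2 all [ 0.589 -0.324  0.067] [ 0.632 -0.283  0.107]
magazine 0.58 [140, 229, 195, 263] 551 ztop 0.067 top rect mm [ 625. -273.] [123.  54.] 69.7 all [ 0.615 -0.336  0.038] [ 0.667 -0.21   0.067]
tool_case 0.67 [132, 230, 202, 275] 616 ztop 0.039 top rect mm [ 627. -283.] [169.  59.] 72.7 all [ 0.587 -0.362  0.007] [ 0.676 -0.197  0.039]
tool_case 0.43 [254, 248, 294, 285] 1006 ztop 0.064 top rect mm [718.   7.] [184.  13.] 1.1 all [ 0.627 -0.042  0.01 ] [0.713 0.043 0.065]
return_tray 0.84 [357, 234, 414, 284] 2493 ztop 0.013 top rect mm [602. 287.] [140. 143.] 87.2 all [
[... 2802 characters left out ...]
0.112 0.003] [0.371 0.132 0.062]
{'time': 1.0, 'joint_positions': array([-1.31012548e+00,  8.71682397e-02,  1.37066419e+00, -2.01972985e-05,
        1.68362361e+00, -1.03143164e-01]), 'qvel': array([ 0.00237673,  0.00147537,  0.00106408, -0.00025026,  0.0016058 ,
        0.00134128]), 'joint_torque': array([ 6.79462501e-04, -3.40047026e+01, -3.02606320e+01,  7.18871132e-02,
        2.36516388e-02, -4.85319049e-06]), 'tool_pos': array([ 0.19568508, -0.5140333 ,  0.21354144]), 'ee_rot': array([3.14145884e+00, 3.40273219e-05, 3.63811736e-01]), 'wrist_force': array([-0.43868992,  0.43509556, -0.53468637]), 'wrist_torque': array([0.01299244, 0.01095917, 0.01462521]), 'width': 0.09418186891779146}
```

```bash
python3 - <<'E'
import cv2
a=cv2.imread("pics/scene0.png")[130:300,110:440]; cv2.imwrite("pics/s0c.png",cv2.resize(a,None,fx=2.4,fy=2.4))
E
```

```text
(no output)
```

View pics/side0.png

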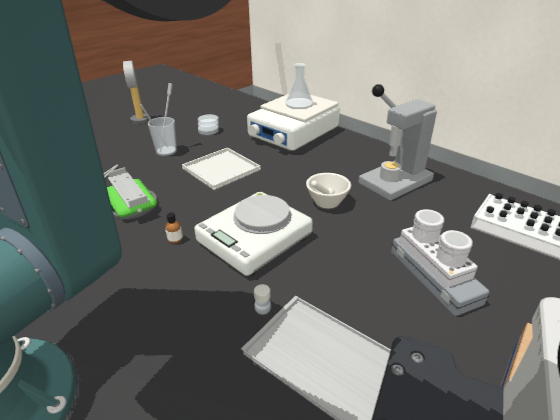

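```bash
sleep 1
```

```text
(no output)
```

View pics/s0c.png

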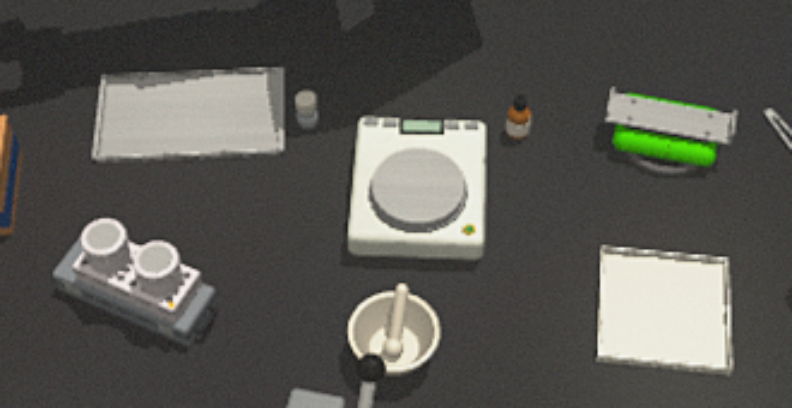

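```bash
cat >> h.py <<'E'
from scipy.spatial.transform import Rotation as Ro
def plan(pos,yaw,pr=True):
    o=get_obs(); R=Ro.from_euler('xyz',o["ee_rot"])
    t=R.inv().apply(np.array(pos)-o["tool_pos"])
    rv=(R.inv()*Ro.from_euler('xyz',[np.pi,0,yaw])).as_rotvec()
    n=max(np.linalg.norm(t)/.05,np.linalg.norm(rv)/.15)
    print("t",t.round(4),"a",rv.round(3),"rows",round(n,1),"time",o["time"],"pos",o["tool_pos"].round(4),"w",round(o["width"],4),"F",o["wrist_force"].round(2))
E
python3 - <<'E'
from h import *
P=np.concatenate([np.load("sceneP.npy").reshape(-1,3),np.load("sideP.npy").reshape(-1,3)])
m=(P[:,0]>.15)&(P[:,0]<.9)&(abs(P[:,1])<.6)&(P[:,2]>-.05)&(P[:,2]<.6)
P=P[m]; H=np.zeros((15,24),int)
np.maximum.at(H,(((P[:,0]-.15)/.05).astype(int).clip(0,14),((P[:,1]+.6)/.05).astype(int).clip(0,23)),(P[:,2]*1000).astype(int))
print("cols y from -.6 step .05")
for i,r in enumerate(H): print(f"{.15+.05*i:.2f}",*[f"{v:3d}" for v in r])
plan([.633,-.2455,.2],1.173)
E
```

```text
cols y from -.6 step .05
0.15 350 348 460 350 483 488   9   8   9  10   8 475 375 483 323   9   8   9   9   8  10  10   8   8
0.20 351 480 476 349   9   7   8   9   8  12   9 495 493 490   8   7   8   9   9   8  10  10   8   8
0.25 346  10   8   8   7   8  12  13  13   8   9   7   8   7   8   7  11   8   7   8  10  10   8   8
0.30   9   9   7   8  16  14  11  11  15  45   9   9   9   8  40   9  60  50  49  37  12  11   8   7
0.35   8   8   8   8  15  10  12   9  17  51  54  57  55  56  69   8  61  52  51  63  10  11   8   9
0.40  76  81  81  10  17  14  12  13  15  12  50  66  67  55   7   8   9  35  36  30   8  11   7   8
0.45  83 106  85  83   9   9   8   7   9  10  50  69  69  68   9   8   7   8   8   8   7   8   7   6
0.50  82 104 100  82   7   8   8   8   9   8  50  70  70  69   9  10  16  17  17  16  84 140  85   8
0.55  79  81  81  45  38 108 105  31   8   9  49  52  53  51   9   7  20  12  10  19  88 158  91   8
0.60   8   8   8   7  39 109 109 110  38  10   8  68  70   6   8   8  16  11  11  17   7 175   9   7
0.65  10   9   8   9   8   8 105 111  21   8   9  55  54   8   8   9  15  16  15  17   7  44  43   8
0.70 173 177   9   9   8   8   8   8  10   8   8  51  54   7   7   7   7   8  52   6   8  49  49   9
0.75 191 180   9   8   9   9  29   8   6  21  26 228  15   7   8   7  81  81  80  82   7  43  41   8
0.80 191 162   9  50  51  51  51   7   7  22 187 235 230   7   8   7  92  91  93  93   7   9   7   8
0.85   8  10   9  50  53  52  52   7   7  59 188 193   8   9   8   7  93 198 199  92   7   8   7   8
t [ 0.5042 -0.0953  0.0135] a [ 0.     0.    -0.809] rows 10.3 time 1.0 pos [ 0.1957 -0.514   0.2135] w 0.0942 F [-0.44  0.44 -0.53]
```

step_arm([
  {"jaw":1,"tx":0.504,"ty":-0.095,"tz":0,"az":-0.81},
  {"jaw":1,"tx":0.504,"ty":-0.095,"tz":0,"az":-0.81},
  {"jaw":1,"tx":0.504,"ty":-0.095,"tz":0,"az":-0.81},
  {"jaw":1,"tx":0.504,"ty":-0.095,"tz":0,"az":-0.81},
  {"jaw":1,"tx":0.504,"ty":-0.095,"tz":0,"az":-0.81},
  {"jaw":1,"tx":0.504,"ty":-0.095,"tz":0,"az":-0.81},
  {"jaw":1,"tx":0.504,"ty":-0.095,"tz":0,"az":-0.81},
  {"jaw":1,"tx":0.504,"ty":-0.095,"tz":0,"az":-0.81},
])

```text
invalid input
```

```bash
python3 -c "
from h import *
plan([.633,-.2455,.2],1.173)"
```

```text
t [ 0.5042 -0.0953  0.0135] a [ 0.     0.    -0.809] rows 10.3 time 1.0 pos [ 0.1957 -0.514   0.2135] w 0.0942 F [-0.44  0.44 -0.53]
```

step_arm([
  {"jaw":1,"tx":0.504,"ty":-0.095,"tz":0,"ax":0,"ay":0,"az":-0.81},
  {"jaw":1,"tx":0.504,"ty":-0.095,"tz":0,"ax":0,"ay":0,"az":-0.81},
  {"jaw":1,"tx":0.504,"ty":-0.095,"tz":0,"ax":0,"ay":0,"az":-0.81},
  {"jaw":1,"tx":0.504,"ty":-0.095,"tz":0,"ax":0,"ay":0,"az":-0.81},
  {"jaw":1,"tx":0.504,"ty":-0.095,"tz":0,"ax":0,"ay":0,"az":-0.81},
  {"jaw":1,"tx":0.504,"ty":-0.095,"tz":0,"ax":0,"ay":0,"az":-0.81},
  {"jaw":1,"tx":0.504,"ty":-0.095,"tz":0,"ax":0,"ay":0,"az":-0.81},
  {"jaw":1,"tx":0.504,"ty":-0.095,"tz":0,"ax":0,"ay":0,"az":-0.81},
])

```text
time: 1.8
tool_pos: [0.5383, -0.3036, 0.2136]
ee_rot: [3.141, 0.0, 1.174]
wrist_force: [0.7, -0.5, 0.0]
width: 0.0944
```

```bash
python3 -c "
from h import *
plan([.633,-.2455,.2],1.173)"
```

```text
t [0.0902 0.0649 0.0136] a [0.    0.    0.001] rows 2.2 time 1.8 pos [ 0.5383 -0.3036  0.2136] w 0.0944 F [ 0.67 -0.47  0.02]
```

step_arm([
  {"jaw":1,"tx":0.09,"ty":0.065,"tz":0.0,"ax":0,"ay":0,"az":0},
  {"jaw":1,"tx":0.09,"ty":0.065,"tz":0.0,"ax":0,"ay":0,"az":0},
  {"jaw":1,"tx":0.09,"ty":0.065,"tz":0.0,"ax":0,"ay":0,"az":0},
  {"jaw":1,"tx":0.09,"ty":0.065,"tz":0.0,"ax":0,"ay":0,"az":0},
])

```text
time: 2.2
tool_pos: [0.6342, -0.2442, 0.2125]
ee_rot: [-3.141, 0.0, 1.177]
wrist_force: [-0.8, -0.4, -0.4]
width: 0.0941
```

```bash
cat >> h.py <<'E'
def meas(n,qs,tag=None,band=.006):
    im,d=snapshot(n); P=cloud(n,d)
    if tag: save(tag,im)
    for q in qs:
        for r in silhouettes(n,q)[:2]:
            m=r["pixels"]&(d>0); p=P[m]
            if len(p)<20: continue
            top=np.percentile(p[:,2],97); t=p[abs(p[:,2]-top)<band]
            c,s,a=cv2.minAreaRect((t[:,:2]*1000).astype(np.float32))
            print(q,round(r["confidence"],2),[int(x) for x in r["rect"]],"ztop",top.round(4),"rect mm",np.round(c,1),np.round(s),round(a,1),"n",len(t))
    return im,d,P
E
python3 -c "
from h import *
plan([.633,-.2455,.2],1.173)
print(camera_model('wrist')['origin'])
meas('wrist',['tin_1','magazine','tool_case'],'w1')"
```

```text
t [-0.0017 -0.0005  0.0125] a [-0.001  0.     0.004] rows 0.3 time 2.2 pos [ 0.6342 -0.2442  0.2125] w 0.0941 F [-0.81 -0.37 -0.44]
[ 0.66128968 -0.17927705  0.38305319]
tin_1 0.66 [258, 179, 312, 241] ztop 0.103 rect mm [ 633.9 -247.5] [45. 45.] 68.6 n 2265
magazine 0.97 [255, 170, 313, 274] ztop 0.0632 rect mm [ 626.3 -265.5] [101.  54.] 67.8 n 2062
tool_case 0.6 [253, 140, 314, 305] ztop 0.0594 rect mm [ 621.8 -276.9] [124.  53.] 67.2 n 54
```

View pics/w1.png

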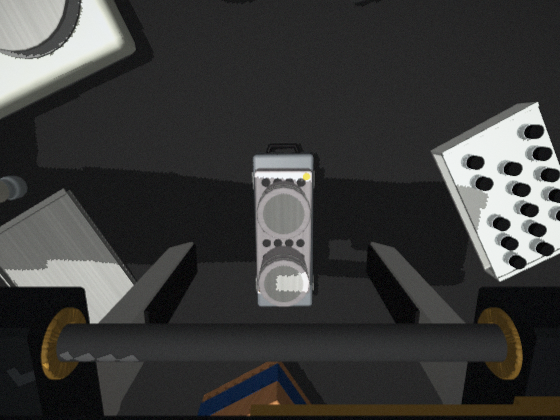

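step_arm([
  {"jaw":1,"tx":-0.0025,"ty":0,"tz":0.05,"ax":0,"ay":0,"az":0},
  {"jaw":1,"tx":-0.0025,"ty":0,"tz":0.1,"ax":0,"ay":0,"az":0},
  {"jaw":1,"tx":-0.0025,"ty":0,"tz":0.13,"ax":0,"ay":0,"az":0},
  {"jaw":1,"tx":-0.0025,"ty":0,"tz":0.1385,"ax":0,"ay":0,"az":0},
  {"jaw":1,"tx":-0.0025,"ty":0,"tz":0.1385,"ax":0,"ay":0,"az":0},
  {"jaw":0.2,"tx":-0.0025,"ty":0,"tz":0.1385,"ax":0,"ay":0,"az":0},
  {"jaw":0.2,"tx":-0.0025,"ty":0,"tz":0.1385,"ax":0,"ay":0,"az":0},
  {"jaw":0.2,"tx":-0.0025,"ty":0,"tz":0.1385,"ax":0,"ay":0,"az":0},
])

```text
time: 3.2
tool_pos: [0.632, -0.2504, 0.0785]
ee_rot: [3.136, 0.001, 1.172]
wrist_force: [-0.9, -0.7, -0.3]
width: 0.0731
```

step_arm([
  {"jaw":0.2,"tx":0,"ty":0,"tz":0,"ax":0,"ay":0,"az":0},
  {"jaw":0.2,"tx":0,"ty":0,"tz":0,"ax":0,"ay":0,"az":0},
  {"jaw":0.2,"tx":0,"ty":0,"tz":0,"ax":0,"ay":0,"az":0},
])

```text
time: 3.5
tool_pos: [0.6323, -0.2504, 0.079]
ee_rot: [3.136, 0.001, 1.172]
wrist_force: [0.4, -1.2, -0.4]
width: 0.0493
```

step_arm([
  {"jaw":0.2,"tx":0,"ty":0,"tz":0,"ax":0,"ay":0,"az":0},
  {"jaw":0.2,"tx":0,"ty":0,"tz":0,"ax":0,"ay":0,"az":0},
  {"jaw":0.2,"tx":0,"ty":0,"tz":0,"ax":0,"ay":0,"az":0},
])

```text
time: 3.8
tool_pos: [0.6322, -0.2503, 0.0788]
ee_rot: [3.136, 0.001, 1.172]
wrist_force: [0.4, -0.1, -0.5]
width: 0.0451
```

step_arm([
  {"jaw":0.2,"tx":0,"ty":0,"tz":-0.01,"ax":0,"ay":0,"az":0},
  {"jaw":0.2,"tx":0,"ty":0,"tz":-0.03,"ax":0,"ay":0,"az":0},
  {"jaw":0.2,"tx":0,"ty":0,"tz":-0.06,"ax":0,"ay":0,"az":0},
  {"jaw":0.2,"tx":0,"ty":0,"tz":-0.07,"ax":0,"ay":0,"az":0},
  {"jaw":0.2,"tx":0,"ty":0,"tz":-0.07,"ax":0,"ay":0,"az":0},
  {"jaw":0.2,"tx":0,"ty":0,"tz":-0.07,"ax":0,"ay":0,"az":0},
  {"jaw":0.2,"tx":0,"ty":0,"tz":-0.07,"ax":0,"ay":0,"az":0},
])

```text
time: 4.5
tool_pos: [0.631, -0.2497, 0.1466]
ee_rot: [3.139, 0.001, 1.172]
wrist_force: [1.0, -0.1, 0.2]
width: 0.0457
```

```bash
python3 - <<'E'
from h import *
plan([.491,.0155,.18],1.571)
for i in range(4):
    snapshot("wrist") if i<3 else meas('wrist',['tin_1'],'w2'); o=get_obs(); print(o["wrist_force"].round(2),o["tool_pos"].round(4),o["width"])
E
```

```text
t [ 0.1899 -0.232  -0.0341] a [ 0.002  0.002 -0.399] rows 6.0 time 4.5 pos [ 0.631  -0.2497  0.1466] w 0.0457 F [ 0.98 -0.06  0.22]
[ 0.02  0.78 -0.44] [ 0.631  -0.2497  0.1466] 0.045291165842368225
[-0.42  0.57 -0.86] [ 0.6311 -0.2497  0.1467] 0.04555076378347577
[0.27 0.39 0.02] [ 0.6313 -0.2498  0.1471] 0.04543119641063183
tin_1 0.71 [254, 301, 319, 323] ztop 0.1027 rect mm [ 611.5 -303.8] [15. 46.] 66.7 n 711
tin_1 0.63 [232, 206, 330, 314] ztop 0.171 rect mm [ 633.6 -245. ] [45. 45.] 69.8 n 7123
[ 0.17  0.28 -0.44] [ 0.6315 -0.2499  0.1478] 0.0451713820885922
```

```bash
python3 - <<'E'
from h import *
plan([.56,0,.2],1.571)
plan([.601,.283,.2],1.571)
plan([.601,.283,.1],1.571)
E
```

```text
t [ 0.2024 -0.1628 -0.0531] a [ 0.004  0.002 -0.399] rows 5.3 time 4.75 pos [ 0.6315 -0.2499  0.1478] w 0.0452 F [ 0.17  0.28 -0.44]
t [ 0.4791 -0.235  -0.0537] a [ 0.004  0.002 -0.399] rows 10.7 time 4.75 pos [ 0.6315 -0.2499  0.1478] w 0.0452 F [ 0.17  0.28 -0.44]
t [ 0.4793 -0.2354  0.0463] a [ 0.004  0.002 -0.399] rows 10.7 time 4.75 pos [ 0.6315 -0.2499  0.1478] w 0.0452 F [ 0.17  0.28 -0.44]
```

step_arm([
  {"jaw":0.2,"tx":0.03,"ty":-0.025,"tz":-0.03,"ax":0,"ay":0,"az":-0.1},
  {"jaw":0.2,"tx":0.07,"ty":-0.05,"tz":-0.053,"ax":0,"ay":0,"az":-0.2},
  {"jaw":0.2,"tx":0.11,"ty":-0.08,"tz":-0.053,"ax":0,"ay":0,"az":-0.3},
  {"jaw":0.2,"tx":0.15,"ty":-0.11,"tz":-0.053,"ax":0,"ay":0,"az":-0.4},
  {"jaw":0.2,"tx":0.19,"ty":-0.14,"tz":-0.053,"ax":0,"ay":0,"az":-0.4},
  {"jaw":0.2,"tx":0.23,"ty":-0.165,"tz":-0.053,"ax":0,"ay":0,"az":-0.4},
  {"jaw":0.2,"tx":0.275,"ty":-0.18,"tz":-0.053,"ax":0,"ay":0,"az":-0.4},
  {"jaw":0.2,"tx":0.32,"ty":-0.195,"tz":-0.053,"ax":0,"ay":0,"az":-0.4},
])

```text
time: 5.55
tool_pos: [0.5755, 0.1228, 0.2]
ee_rot: [3.137, 0.003, 1.572]
wrist_force: [0.7, 0.8, 0.1]
width: 0.0453
```

```bash
python3 - <<'E'
from h import *
plan([.601,.283,.2],1.571)
meas('wrist',['return_tray'])
E
```

```text
t [ 0.1602  0.0257 -0.0004] a [0.004 0.003 0.001] rows 3.2 time 5.55 pos [0.5755 0.1228 0.2   ] w 0.0453 F [0.73 0.75 0.12]
return_tray 0.62 [233, 0, 385, 102] ztop 0.0116 rect mm [599.2 272.9] [ 92. 140.] 87.4 n 1211
```

step_arm([
  {"jaw":0.2,"tx":0.05,"ty":0.01,"tz":0,"ax":0,"ay":0,"az":0},
  {"jaw":0.2,"tx":0.1,"ty":0.02,"tz":0,"ax":0,"ay":0,"az":0},
  {"jaw":0.2,"tx":0.145,"ty":0.025,"tz":0.01,"ax":0,"ay":0,"az":0},
  {"jaw":0.2,"tx":0.16,"ty":0.025,"tz":0.05,"ax":0,"ay":0,"az":0},
  {"jaw":0.2,"tx":0.16,"ty":0.025,"tz":0.1,"ax":0,"ay":0,"az":0},
  {"jaw":0.2,"tx":0.16,"ty":0.025,"tz":0.14,"ax":0,"ay":0,"az":0},
  {"jaw":0.2,"tx":0.16,"ty":0.025,"tz":0.16,"ax":0,"ay":0,"az":0},
  {"jaw":0.2,"tx":0.16,"ty":0.025,"tz":0.16,"ax":0,"ay":0,"az":0},
])

```text
time: 6.45
tool_pos: [0.5964, 0.2848, 0.0338]
ee_rot: [-3.135, 0.004, 1.579]
wrist_force: [-0.2, -0.4, 0.2]
width: 0.0452
```

```bash
python3 - <<'E'
from h import *
plan([.601,.283,.019],1.571)
meas('wrist',['return_tray','tin_1'])
plan([.601,.283,.019],1.571)
E
```

```text
t [-0.0018  0.0047  0.0148] a [-0.007  0.004  0.008] rows 0.3 time 6.45 pos [0.5964 0.2848 0.0338] w 0.0452 F [-0.21 -0.41  0.21]
return_tray 0.88 [169, 113, 430, 321] ztop 0.0151 rect mm [604.9 306.4] [103. 141.] 87.2 n 3999
tin_1 0.75 [233, 206, 331, 317] ztop 0.0607 rect mm [598.1 291. ] [46. 45.] 17.6 n 7128
t [-0.0038 -0.0001  0.0224] a [ 0.006 -0.001  0.008] rows 0.5 time 6.6 pos [0.6009 0.2868 0.0414] w 0.0457 F [ 0.36 -1.25 -0.35]
```

step_arm([
  {"jaw":0.2,"tx":-0.003,"ty":0,"tz":0.006,"ax":0,"ay":0,"az":0},
  {"jaw":0.2,"tx":-0.003,"ty":0,"tz":0.012,"ax":0,"ay":0,"az":0},
  {"jaw":0.2,"tx":-0.003,"ty":0,"tz":0.016,"ax":0,"ay":0,"az":0},
  {"jaw":0.2,"tx":-0.003,"ty":0,"tz":0.018,"ax":0,"ay":0,"az":0},
  {"jaw":0.2,"tx":-0.003,"ty":0,"tz":0.018,"ax":0,"ay":0,"az":0},
  {"jaw":0.2,"tx":-0.003,"ty":0,"tz":0.018,"ax":0,"ay":0,"az":0},
])

```text
time: 7.2
tool_pos: [0.601, 0.2838, 0.0233]
ee_rot: [3.136, -0.001, 1.579]
wrist_force: [0.5, -0.4, -0.5]
width: 0.0453
```

```bash
python3 - <<'E'
from h import *
plan([.601,.283,.019],1.571)
meas('wrist',['tin_1'])
plan([.601,.283,.019],1.571)
E
```

```text
t [-0.0008 -0.      0.0043] a [ 0.006 -0.001  0.008] rows 0.1 time 7.2 pos [0.601  0.2838 0.0233] w 0.0453 F [ 0.48 -0.41 -0.53]
tin_1 0.63 [234, 205, 330, 315] ztop 0.0471 rect mm [600.6 289. ] [45. 46.] 88.5 n 7165
t [-0.0009 -0.0002  0.0046] a [ 0.006 -0.001  0.008] rows 0.1 time 7.3 pos [0.6011 0.2839 0.0236] w 0.0453 F [ 0.13  0.83 -1.13]
```

step_arm([
  {"jaw":0.2,"tx":0,"ty":0,"tz":0.002,"ax":0,"ay":0,"az":0},
  {"jaw":0.2,"tx":0,"ty":0,"tz":0.004,"ax":0,"ay":0,"az":0},
  {"jaw":0.2,"tx":0,"ty":0,"tz":0.0045,"ax":0,"ay":0,"az":0},
  {"jaw":0.2,"tx":0,"ty":0,"tz":0.0045,"ax":0,"ay":0,"az":0},
  {"jaw":0.8,"tx":0,"ty":0,"tz":0.0045,"ax":0,"ay":0,"az":0},
  {"jaw":0.8,"tx":0,"ty":0,"tz":0.0045,"ax":0,"ay":0,"az":0},
  {"jaw":0.8,"tx":0,"ty":0,"tz":0.0045,"ax":0,"ay":0,"az":0},
  {"jaw":0.8,"tx":0,"ty":0,"tz":0.0045,"ax":0,"ay":0,"az":0},
])

```text
time: 8.1
tool_pos: [0.601, 0.2838, 0.0186]
ee_rot: [3.136, -0.001, 1.579]
wrist_force: [-0.9, -0.8, 0.2]
width: 0.0733
```

step_arm([
  {"jaw":0.8,"tx":0,"ty":0,"tz":0,"ax":0,"ay":0,"az":0},
  {"jaw":0.8,"tx":0,"ty":0,"tz":-0.01,"ax":0,"ay":0,"az":0},
  {"jaw":0.8,"tx":0,"ty":0,"tz":-0.04,"ax":0,"ay":0,"az":0},
  {"jaw":1,"tx":0,"ty":0,"tz":-0.09,"ax":0,"ay":0,"az":0},
  {"jaw":1,"tx":0,"ty":0,"tz":-0.14,"ax":0,"ay":0,"az":0},
  {"jaw":1,"tx":0,"ty":0,"tz":-0.18,"ax":0,"ay":0,"az":0},
])

```text
time: 8.7
tool_pos: [0.6004, 0.2838, 0.2033]
ee_rot: [3.132, -0.002, 1.579]
wrist_force: [0.9, -0.1, 0.2]
width: 0.0932
```

```bash
python3 - <<'E'
from h import *
meas('wrist',['tin_1','return_tray'])
plan([.56,0,.2],1.571)
plan([.608,-.305,.2],1.173)
E
```

```text
tin_1 0.87 [258, 166, 303, 218] ztop 0.0524 rect mm [606.2 290.8] [45. 45.] 89.3 n 1710
tin_1 0.75 [316, 390, 358, 405] ztop 0.049 rect mm [677.8  44.8] [ 6. 37.] 88.5 n 86
return_tray 0.63 [215, 117, 353, 254] ztop 0.0203 rect mm [607.  289.2] [140. 140.] 86.9 n 1758
t [-0.2841 -0.0443  0.003 ] a [ 0.016 -0.004  0.008] rows 5.8 time 8.85 pos [0.6019 0.2844 0.205 ] w 0.0941 F [0.77 0.03 0.13]
t [-0.5894  0.0012  0.0024] a [ 0.015 -0.008  0.406] rows 11.8 time 8.85 pos [0.6019 0.2844 0.205 ] w 0.0941 F [0.77 0.03 0.13]
```

step_arm([
  {"jaw":1,"tx":-0.05,"ty":-0.01,"tz":0,"ax":0.005,"ay":0,"az":0},
  {"jaw":1,"tx":-0.1,"ty":-0.02,"tz":0,"ax":0.01,"ay":0,"az":0},
  {"jaw":1,"tx":-0.15,"ty":-0.03,"tz":0,"ax":0.015,"ay":0,"az":0},
  {"jaw":1,"tx":-0.2,"ty":-0.04,"tz":0,"ax":0.015,"ay":-0.005,"az":0.05},
  {"jaw":1,"tx":-0.25,"ty":-0.045,"tz":0,"ax":0.015,"ay":-0.005,"az":0.1},
  {"jaw":1,"tx":-0.3,"ty":-0.045,"tz":0,"ax":0.015,"ay":-0.005,"az":0.18},
  {"jaw":1,"tx":-0.35,"ty":-0.035,"tz":0,"ax":0.015,"ay":-0.005,"az":0.25},
  {"jaw":1,"tx":-0.4,"ty":-0.025,"tz":0,"ax":0.015,"ay":-0.005,"az":0.32},
])

```text
time: 9.65
tool_pos: [0.5779, -0.1122, 0.2012]
ee_rot: [-3.138, -0.002, 1.256]
wrist_force: [0.8, 1.0, -1.1]
width: 0.094
```

```bash
python3 - <<'E'
from h import *
plan([.608,-.305,.2],1.173)
E
```

```text
t [-0.174   0.0883  0.0005] a [-0.003 -0.002  0.083] rows 3.9 time 9.65 pos [ 0.5779 -0.1122  0.2012] w 0.094 F [ 0.8   0.96 -1.06]
```

step_arm([
  {"jaw":1,"tx":-0.044,"ty":0.022,"tz":0,"ax":0,"ay":0,"az":0.04},
  {"jaw":1,"tx":-0.088,"ty":0.044,"tz":0,"ax":0,"ay":0,"az":0.083},
  {"jaw":1,"tx":-0.132,"ty":0.066,"tz":0,"ax":0,"ay":0,"az":0.083},
  {"jaw":1,"tx":-0.165,"ty":0.085,"tz":0,"ax":0,"ay":0,"az":0.083},
  {"jaw":1,"tx":-0.174,"ty":0.088,"tz":0,"ax":0,"ay":0,"az":0.083},
  {"jaw":1,"tx":-0.174,"ty":0.088,"tz":0,"ax":0,"ay":0,"az":0.083},
  {"jaw":1,"tx":-0.174,"ty":0.088,"tz":0,"ax":0,"ay":0,"az":0.083},
  {"jaw":1,"tx":-0.174,"ty":0.088,"tz":0,"ax":0,"ay":0,"az":0.083},
])

```text
time: 10.45
tool_pos: [0.6078, -0.3029, 0.2006]
ee_rot: [-3.138, -0.002, 1.175]
wrist_force: [0.6, 0.5, -0.6]
width: 0.0941
```

```bash
python3 - <<'E'
from h import *
snapshot("wrist")
plan([.608,-.305,.2],1.173)
meas('wrist',['tin_1','magazine','tool_case'])
plan([.608,-.305,.075],1.173)
E
```

```text
t [-0.0019  0.0009  0.0009] a [-0.003 -0.002  0.002] rows 0.0 time 10.5 pos [ 0.6079 -0.303   0.201 ] w 0.0942 F [-0.51  0.44 -0.33]
tin_1 0.8 [258, 182, 315, 244] ztop 0.1027 rect mm [ 610.9 -305.3] [45. 45.] 40.8 n 2433
magazine 0.63 [254, 101, 318, 241] ztop 0.0629 rect mm [ 622.8 -276.5] [126.  54.] 67.5 n 5746
tool_case 0.82 [250, 77, 317, 255] ztop 0.0346 rect mm [ 620.4 -284.4] [170.  62.] 68.2 n 2003
t [-0.0012  0.0008  0.126 ] a [-0.003 -0.002  0.001] rows 2.5 time 10.7 pos [ 0.6079 -0.3039  0.201 ] w 0.0941 F [ 0.03  0.74 -0.23]
```

step_arm([
  {"jaw":1,"tx":0,"ty":0.0025,"tz":0.045,"ax":0,"ay":0,"az":0},
  {"jaw":1,"tx":0,"ty":0.0025,"tz":0.09,"ax":0,"ay":0,"az":0},
  {"jaw":1,"tx":0,"ty":0.0025,"tz":0.115,"ax":0,"ay":0,"az":0},
  {"jaw":1,"tx":0,"ty":0.0025,"tz":0.126,"ax":0,"ay":0,"az":0},
  {"jaw":0.2,"tx":0,"ty":0.0025,"tz":0.126,"ax":0,"ay":0,"az":0},
  {"jaw":0.2,"tx":0,"ty":0.0025,"tz":0.126,"ax":0,"ay":0,"az":0},
  {"jaw":0.2,"tx":0,"ty":0.0025,"tz":0.126,"ax":0,"ay":0,"az":0},
  {"jaw":0.2,"tx":0,"ty":0.0025,"tz":0.126,"ax":0,"ay":0,"az":0},
])

```text
time: 11.5
tool_pos: [0.6112, -0.3052, 0.0776]
ee_rot: [3.14, -0.001, 1.174]
wrist_force: [0.1, -0.2, 0.1]
width: 0.0652
```

step_arm([
  {"jaw":0.2,"tx":0,"ty":0,"tz":0,"ax":0,"ay":0,"az":0},
  {"jaw":0.2,"tx":0,"ty":0,"tz":0,"ax":0,"ay":0,"az":0},
  {"jaw":0.2,"tx":0,"ty":0,"tz":0,"ax":0,"ay":0,"az":0},
  {"jaw":0.2,"tx":0,"ty":0,"tz":0,"ax":0,"ay":0,"az":0},
  {"jaw":0.2,"tx":0,"ty":0,"tz":0,"ax":0,"ay":0,"az":0},
])

```text
time: 12.0
tool_pos: [0.6112, -0.3053, 0.0786]
ee_rot: [3.14, -0.001, 1.174]
wrist_force: [-1.7, 1.4, 5.4]
width: 0.0455
```

step_arm([
  {"jaw":0.2,"tx":0,"ty":0,"tz":-0.01,"ax":0,"ay":0,"az":0},
  {"jaw":0.2,"tx":0,"ty":0,"tz":-0.03,"ax":0,"ay":0,"az":0},
  {"jaw":0.2,"tx":0,"ty":0,"tz":-0.06,"ax":0,"ay":0,"az":0},
  {"jaw":0.2,"tx":0,"ty":0,"tz":-0.1,"ax":0,"ay":0,"az":0},
  {"jaw":0.2,"tx":0,"ty":0,"tz":-0.12,"ax":0,"ay":0,"az":0},
  {"jaw":0.2,"tx":0,"ty":0,"tz":-0.12,"ax":0,"ay":0,"az":0},
  {"jaw":0.2,"tx":0,"ty":0,"tz":-0.12,"ax":0,"ay":0,"az":0},
])

```text
time: 12.7
tool_pos: [0.6107, -0.3051, 0.1971]
ee_rot: [3.141, -0.001, 1.174]
wrist_force: [0.0, 0.4, -4.8]
width: 0.0452
```

```bash
python3 - <<'E'
from h import *
snapshot("wrist")
plan([.491,.0155,.19],1.571)
meas('wrist',['tin_1'])
plan([.491,.0155,.19],1.571)
E
```

```text
t [ 0.2495 -0.2336  0.0066] a [-0.002 -0.002 -0.397] rows 6.8 time 12.75 pos [ 0.6101 -0.3048  0.1956] w 0.0453 F [ 0.14 -0.19 -3.26]
tin_1 0.6 [234, 215, 330, 324] ztop 0.2187 rect mm [ 610.3 -304.6] [45. 46.] 65.5 n 6953
t [ 0.2494 -0.2333  0.0063] a [-0.003 -0.002 -0.397] rows 6.8 time 12.85 pos [ 0.6098 -0.3047  0.195 ] w 0.0454 F [-0.28 -0.41 -3.42]
```

step_arm([
  {"jaw":0.2,"tx":0.025,"ty":-0.023,"tz":0,"ax":0,"ay":0,"az":-0.04},
  {"jaw":0.2,"tx":0.06,"ty":-0.055,"tz":0,"ax":0,"ay":0,"az":-0.1},
  {"jaw":0.2,"tx":0.095,"ty":-0.09,"tz":0,"ax":0,"ay":0,"az":-0.2},
  {"jaw":0.2,"tx":0.13,"ty":-0.12,"tz":0,"ax":0,"ay":0,"az":-0.3},
  {"jaw":0.2,"tx":0.165,"ty":-0.155,"tz":0,"ax":0,"ay":0,"az":-0.4},
  {"jaw":0.2,"tx":0.19,"ty":-0.18,"tz":0,"ax":0,"ay":0,"az":-0.4},
  {"jaw":0.2,"tx":0.2,"ty":-0.19,"tz":0,"ax":0,"ay":0,"az":-0.4},
  {"jaw":0.2,"tx":0.2,"ty":-0.19,"tz":0,"ax":0,"ay":0,"az":-0.4},
])

```text
time: 13.65
tool_pos: [0.5109, -0.0454, 0.1951]
ee_rot: [-3.137, -0.003, 1.577]
wrist_force: [-1.0, -0.1, -3.6]
width: 0.0452
```

```bash
python3 - <<'E'
from h import *
snapshot("wrist"); snapshot("wrist")
im,d,P=meas('wrist',['balance'],'w3')
q=P[(abs(P[...,2]-.062)<.004)&(abs(P[...,0]-.49)<.07)&(abs(P[...,1]-.016)<.07)]
print(q[:,2].mean(), cv2.minEnclosingCircle((q[:,:2]*1000).astype(np.float32)), cv2.minAreaRect((q[:,:2]*1000).astype(np.float32)))
plan([.491,.0155,.0786],1.571)
E
```

```text
balance 0.94 [137, 48, 334, 216] ztop 0.0623 rect mm [492.9  13.8] [103. 103.] 47.5 n 11546
0.06129581397394527 ((492.8182067871094, 13.746450424194336), 52.075927734375) ((492.8598327636719, 13.846847534179688), (102.97055053710938, 103.32829284667969), 47.48100662231445)
t [ 0.0635 -0.0208  0.1171] a [-0.004 -0.002  0.002] rows 2.7 time 13.85 pos [ 0.5123 -0.0483  0.1955] w 0.0454 F [-0.04 -0.47 -3.83]
```

step_arm([
  {"jaw":0.2,"tx":0.03,"ty":-0.01,"tz":0,"ax":0,"ay":0,"az":0},
  {"jaw":0.2,"tx":0.055,"ty":-0.019,"tz":0.01,"ax":0,"ay":0,"az":0},
  {"jaw":0.2,"tx":0.062,"ty":-0.0195,"tz":0.04,"ax":0,"ay":0,"az":0},
  {"jaw":0.2,"tx":0.062,"ty":-0.0195,"tz":0.07,"ax":0,"ay":0,"az":0},
  {"jaw":0.2,"tx":0.062,"ty":-0.0195,"tz":0.085,"ax":0,"ay":0,"az":0},
  {"jaw":0.2,"tx":0.062,"ty":-0.0195,"tz":0.095,"ax":0,"ay":0,"az":0},
  {"jaw":0.2,"tx":0.062,"ty":-0.0195,"tz":0.1,"ax":0,"ay":0,"az":0},
  {"jaw":0.2,"tx":0.062,"ty":-0.0195,"tz":0.1,"ax":0,"ay":0,"az":0},
])

```text
time: 14.65
tool_pos: [0.4925, 0.0133, 0.0954]
ee_rot: [-3.137, -0.002, 1.571]
wrist_force: [-0.1, -0.0, -3.9]
width: 0.045
```

```bash
python3 - <<'E'
from h import *
snapshot("wrist"); snapshot("wrist")
im,d,P=meas('wrist',['tin_1'],'w3')
plan([.4925,.014,.0786],1.571)
E
```

```text
tin_1 0.81 [235, 212, 329, 324] ztop 0.1207 rect mm [493.2  14.2] [44. 45.] 88.2 n 6972
t [ 0.0003 -0.0007  0.0183] a [-0.001 -0.002  0.001] rows 0.4 time 14.85 pos [0.4932 0.0137 0.0969] w 0.0454 F [-0.15  0.2  -4.1 ]
```

step_arm([
  {"jaw":0.2,"tx":0,"ty":0,"tz":0.005,"ax":0,"ay":0,"az":0},
  {"jaw":0.2,"tx":0,"ty":0,"tz":0.01,"ax":0,"ay":0,"az":0},
  {"jaw":0.2,"tx":0,"ty":0,"tz":0.014,"ax":0,"ay":0,"az":0},
  {"jaw":0.2,"tx":0,"ty":0,"tz":0.016,"ax":0,"ay":0,"az":0},
  {"jaw":0.2,"tx":0,"ty":0,"tz":0.017,"ax":0,"ay":0,"az":0},
  {"jaw":0.2,"tx":0,"ty":0,"tz":0.017,"ax":0,"ay":0,"az":0},
  {"jaw":0.2,"tx":0,"ty":0,"tz":0.017,"ax":0,"ay":0,"az":0},
])

```text
time: 15.55
tool_pos: [0.4933, 0.0137, 0.0801]
ee_rot: [-3.141, -0.002, 1.572]
wrist_force: [-0.9, -1.1, -3.6]
width: 0.0453
```

step_arm([
  {"jaw":0.2,"tx":0,"ty":0,"tz":0.001,"ax":0,"ay":0,"az":0},
  {"jaw":0.2,"tx":0,"ty":0,"tz":0.0015,"ax":0,"ay":0,"az":0},
  {"jaw":0.2,"tx":0,"ty":0,"tz":0.0015,"ax":0,"ay":0,"az":0},
])

```text
time: 15.85
tool_pos: [0.4934, 0.0138, 0.0786]
ee_rot: [-3.141, -0.002, 1.572]
wrist_force: [-0.5, 0.9, -3.8]
width: 0.0455
```

step_arm([
  {"jaw":0.2,"tx":0,"ty":0,"tz":0.001,"ax":0,"ay":0,"az":0},
  {"jaw":0.2,"tx":0,"ty":0,"tz":0.001,"ax":0,"ay":0,"az":0},
  {"jaw":0.2,"tx":0,"ty":0,"tz":0.001,"ax":0,"ay":0,"az":0},
])

```text
time: 16.15
tool_pos: [0.4935, 0.0137, 0.0779]
ee_rot: [-3.141, -0.002, 1.572]
wrist_force: [-0.8, 0.4, -1.7]
width: 0.0452
```

step_arm([
  {"jaw":0.2,"tx":0,"ty":0,"tz":0.0005,"ax":0,"ay":0,"az":0},
  {"jaw":0.2,"tx":0,"ty":0,"tz":0.0005,"ax":0,"ay":0,"az":0},
  {"jaw":0.2,"tx":0,"ty":0,"tz":0.0005,"ax":0,"ay":0,"az":0},
])

```text
time: 16.45
tool_pos: [0.4935, 0.0137, 0.0776]
ee_rot: [-3.141, -0.002, 1.572]
wrist_force: [-1.0, 1.3, 0.3]
width: 0.0457
```

Weight taken by the pan; release.

step_arm([
  {"jaw":0.8,"tx":0,"ty":0,"tz":0,"ax":0,"ay":0,"az":0},
  {"jaw":0.8,"tx":0,"ty":0,"tz":0,"ax":0,"ay":0,"az":0},
  {"jaw":0.8,"tx":0,"ty":0,"tz":0,"ax":0,"ay":0,"az":0},
  {"jaw":0.8,"tx":0,"ty":0,"tz":0,"ax":0,"ay":0,"az":0},
  {"jaw":0.8,"tx":0,"ty":0,"tz":0,"ax":0,"ay":0,"az":0},
])

```text
time: 16.95
tool_pos: [0.4936, 0.0137, 0.0777]
ee_rot: [3.142, -0.002, 1.572]
wrist_force: [0.5, 0.4, 0.0]
width: 0.0753
```

step_arm([
  {"jaw":0.8,"tx":0,"ty":0,"tz":-0.01,"ax":0,"ay":0,"az":0},
  {"jaw":0.8,"tx":0,"ty":0,"tz":-0.04,"ax":0,"ay":0,"az":0},
  {"jaw":1,"tx":0,"ty":0,"tz":-0.08,"ax":0,"ay":0,"az":0},
  {"jaw":1,"tx":0,"ty":0,"tz":-0.12,"ax":0,"ay":0,"az":0},
  {"jaw":1,"tx":0,"ty":0,"tz":-0.14,"ax":0,"ay":0,"az":0},
  {"jaw":1,"tx":0,"ty":0,"tz":-0.14,"ax":0,"ay":0,"az":0},
])

```text
time: 17.55
tool_pos: [0.4958, 0.0132, 0.2228]
ee_rot: [3.132, -0.001, 1.572]
wrist_force: [-0.2, -0.4, -0.5]
width: 0.0939
```

```bash
python3 - <<'E'
from h import *
snapshot("wrist")
meas('wrist',['tin_1'])
plan([.6228,-.2765,.2],1.178)
E
```

```text
tin_1 0.59 [254, 178, 304, 234] ztop 0.0993 rect mm [491.9  13.9] [44. 46.] 19.5 n 2087
tin_1 0.44 [127, 321, 232, 417] ztop 0.0063 rect mm [ 356.1 -228.2] [131. 146.] 6.7 n 582
t [-0.2902  0.1294  0.0154] a [-0.003 -0.002  0.394] rows 6.4 time 17.7 pos [0.493  0.0135 0.2164] w 0.0939 F [-0.99 -0.51 -0.39]
```

step_arm([
  {"jaw":1,"tx":-0.045,"ty":0.02,"tz":0,"ax":0,"ay":0,"az":0.06},
  {"jaw":1,"tx":-0.09,"ty":0.04,"tz":0,"ax":0,"ay":0,"az":0.14},
  {"jaw":1,"tx":-0.135,"ty":0.06,"tz":0,"ax":0,"ay":0,"az":0.22},
  {"jaw":1,"tx":-0.18,"ty":0.08,"tz":0,"ax":0,"ay":0,"az":0.3},
  {"jaw":1,"tx":-0.225,"ty":0.1,"tz":0,"ax":0,"ay":0,"az":0.394},
  {"jaw":1,"tx":-0.265,"ty":0.118,"tz":0.015,"ax":0,"ay":0,"az":0.394},
  {"jaw":1,"tx":-0.285,"ty":0.127,"tz":0.02,"ax":0,"ay":0,"az":0.394},
  {"jaw":1,"tx":-0.29,"ty":0.1295,"tz":0.02,"ax":0,"ay":0,"az":0.394},
])

```text
time: 18.5
tool_pos: [0.6214, -0.2781, 0.1895]
ee_rot: [-3.13, -0.002, 1.175]
wrist_force: [-0.2, -0.0, 0.3]
width: 0.0939
```

step_arm([
  {"jaw":1,"tx":0,"ty":0,"tz":0,"ax":0,"ay":0,"az":0},
  {"jaw":1,"tx":0,"ty":0,"tz":0,"ax":0,"ay":0,"az":0},
  {"jaw":1,"tx":0,"ty":0,"tz":0,"ax":0,"ay":0,"az":0},
])

```text
time: 18.8
tool_pos: [0.6213, -0.2767, 0.1899]
ee_rot: [-3.13, -0.002, 1.177]
wrist_force: [-0.4, -0.5, 0.6]
width: 0.0939
```

```bash
python3 - <<'E'
from h import *
snapshot("wrist")
meas('wrist',['magazine','tool_case'])
plan([.6228,-.2765,.044],1.178)
E
```

```text
magazine 0.72 [251, 134, 318, 277] ztop 0.0629 rect mm [ 623.  -276.1] [126.  54.] 67.6 n 8306
tool_case 0.64 [251, 108, 319, 284] ztop 0.0347 rect mm [ 620.7 -284.1] [169.  62.] 68.2 n 2013
t [0.001  0.0023 0.1466] a [-0.01  -0.002 -0.002] rows 2.9 time 19.0 pos [ 0.6216 -0.2773  0.1907] w 0.0938 F [ 0.28 -0.76  0.49]
```

step_arm([
  {"jaw":1,"tx":0.001,"ty":0.002,"tz":0.045,"ax":-0.01,"ay":0,"az":0},
  {"jaw":1,"tx":0.001,"ty":0.002,"tz":0.09,"ax":-0.01,"ay":0,"az":0},
  {"jaw":1,"tx":0.001,"ty":0.002,"tz":0.125,"ax":-0.01,"ay":0,"az":0},
  {"jaw":1,"tx":0.001,"ty":0.002,"tz":0.142,"ax":-0.01,"ay":0,"az":0},
  {"jaw":1,"tx":0.001,"ty":0.002,"tz":0.146,"ax":-0.01,"ay":0,"az":0},
  {"jaw":0.3,"tx":0.001,"ty":0.002,"tz":0.146,"ax":-0.01,"ay":0,"az":0},
  {"jaw":0.3,"tx":0.001,"ty":0.002,"tz":0.146,"ax":-0.01,"ay":0,"az":0},
  {"jaw":0.3,"tx":0.001,"ty":0.002,"tz":0.146,"ax":-0.01,"ay":0,"az":0},
])

```text
time: 19.8
tool_pos: [0.6238, -0.277, 0.0472]
ee_rot: [3.138, -0.001, 1.176]
wrist_force: [-0.2, -0.3, -0.3]
width: 0.0734
```

step_arm([
  {"jaw":0.3,"tx":0,"ty":0,"tz":0,"ax":0,"ay":0,"az":0},
  {"jaw":0.3,"tx":0,"ty":0,"tz":0,"ax":0,"ay":0,"az":0},
  {"jaw":0.3,"tx":0,"ty":0,"tz":0,"ax":0,"ay":0,"az":0},
  {"jaw":0.3,"tx":0,"ty":0,"tz":0,"ax":0,"ay":0,"az":0},
])

```text
time: 20.2
tool_pos: [0.6237, -0.277, 0.0485]
ee_rot: [3.137, -0.001, 1.176]
wrist_force: [-2.9, 1.4, 5.8]
width: 0.054
```

step_arm([
  {"jaw":0.3,"tx":0,"ty":0,"tz":0,"ax":0,"ay":0,"az":0},
  {"jaw":0.3,"tx":0,"ty":0,"tz":-0.015,"ax":0,"ay":0,"az":0},
  {"jaw":0.3,"tx":0,"ty":0,"tz":-0.04,"ax":0,"ay":0,"az":0},
  {"jaw":0.3,"tx":0,"ty":0,"tz":-0.08,"ax":0,"ay":0,"az":0},
  {"jaw":0.3,"tx":0,"ty":0,"tz":-0.12,"ax":0,"ay":0,"az":0},
  {"jaw":0.3,"tx":0,"ty":0,"tz":-0.15,"ax":0,"ay":0,"az":0},
  {"jaw":0.3,"tx":0,"ty":0,"tz":-0.15,"ax":0,"ay":0,"az":0},
  {"jaw":0.3,"tx":0,"ty":0,"tz":-0.15,"ax":0,"ay":0,"az":0},
])

```text
time: 21.0
tool_pos: [0.6232, -0.2769, 0.1982]
ee_rot: [3.137, -0.001, 1.176]
wrist_force: [0.1, 0.0, -4.1]
width: 0.0541
```

```bash
python3 - <<'E'
from h import *
snapshot("wrist");plan([.4,.1,.2],1.571)
im,d,P=meas('wrist',['magazine','tool_case'],'w4')
plan([.365,.15,.2],1.571)
# loader deck from side/scene clouds
for n in("side","scene"):
    P=np.load(n+"P.npy").reshape(-1,3); m=(P[:,0]>.3)&(P[:,0]<.43)&(P[:,1]>.21)&(P[:,1]<.4)
    off=.004 if n=="scene" else 0
    for lo,hi in((.040,.048),(.050,.060)):
        q=P[m&(P[:,2]-off>lo)&(P[:,2]-off<hi)]
        if len(q)>5: print(n,lo,len(q),np.round(cv2.minAreaRect((q[:,:2]*1000).astype(np.float32))[0],1),cv2.minAreaRect((q[:,:2]*1000).astype(np.float32))[1:],np.median(q,axis=0))
E
```

```text
t [ 0.2622 -0.35   -0.0039] a [ 0.001 -0.001 -0.395] rows 8.7 time 21.05 pos [ 0.6224 -0.2765  0.196 ] w 0.0536 F [ 0.23  0.89 -3.21]
magazine 0.82 [221, 139, 341, 381] ztop 0.2088 rect mm [ 622.3 -275.9] [126.  54.] 67.5 n 21922
magazine 0.37 [3, 0, 124, 72] ztop 0.047 rect mm [497.5 -45.3] [98. 31.] 1.4 n 2495
tool_case 0.93 [250, 106, 312, 137] ztop 0.0334 rect mm [ 647.4 -213.9] [19. 61.] 67.4 n 1334
t [ 0.2948 -0.4011 -0.004 ] a [-0.001 -0.002 -0.395] rows 10.0 time 21.2 pos [ 0.6219 -0.2763  0.1948] w 0.0538 F [-0.07 -0.55 -2.76]
side 0.04 703 [362.6 301.8] ((149.3911590576172, 44.601524353027344), 79.4207763671875) [0.36206789 0.30331714 0.04337857]
side 0.05 108 [362.2 301.9] ((153.59384155273438, 37.74522018432617), 79.58261108398438) [0.36100055 0.23393439 0.05349428]
scene 0.04 413 [365.4 301.5] ((145.59384155273438, 49.05501174926758), 79.61780548095703) [0.36539899 0.30369769 0.04625609]
scene 0.05 23 [365.4 301.5] ((145.56106567382812, 39.92294692993164), 80.0354232788086) [0.36517514 0.36858206 0.05634934]
```

```bash
python3 - <<'E'
from h import *
plan([.48,0,.2],1.388)
plan([.34,.17,.2],1.388)
E
```

```text
t [ 0.2006 -0.2372 -0.0045] a [-0.002 -0.002 -0.212] rows 6.2 time 21.2 pos [ 0.6219 -0.2763  0.1948] w 0.0538 F [-0.07 -0.55 -2.76]
t [ 0.3037 -0.4318 -0.0039] a [-0.002 -0.002 -0.212] rows 10.6 time 21.2 pos [ 0.6219 -0.2763  0.1948] w 0.0538 F [-0.07 -0.55 -2.76]
```

step_arm([
  {"jaw":0.3,"tx":0.02,"ty":-0.025,"tz":0,"ax":0,"ay":0,"az":-0.03},
  {"jaw":0.3,"tx":0.045,"ty":-0.055,"tz":0,"ax":0,"ay":0,"az":-0.08},
  {"jaw":0.3,"tx":0.07,"ty":-0.09,"tz":0,"ax":0,"ay":0,"az":-0.14},
  {"jaw":0.3,"tx":0.1,"ty":-0.125,"tz":0,"ax":0,"ay":0,"az":-0.21},
  {"jaw":0.3,"tx":0.13,"ty":-0.16,"tz":-0.004,"ax":0,"ay":0,"az":-0.21},
  {"jaw":0.3,"tx":0.155,"ty":-0.195,"tz":-0.004,"ax":0,"ay":0,"az":-0.21},
  {"jaw":0.3,"tx":0.18,"ty":-0.23,"tz":-0.004,"ax":0,"ay":0,"az":-0.21},
  {"jaw":0.3,"tx":0.205,"ty":-0.265,"tz":-0.004,"ax":0,"ay":0,"az":-0.21},
])

```text
time: 22.0
tool_pos: [0.4541, 0.0162, 0.1979]
ee_rot: [-3.138, -0.002, 1.386]
wrist_force: [-0.2, 1.6, -2.9]
width: 0.0542
```

```bash
python3 - <<'E'
from h import *
plan([.34,.17,.2],1.388)
E
```

```text
t [ 0.1302 -0.1405 -0.0013] a [-0.004 -0.002 -0.002] rows 3.8 time 22.0 pos [0.4541 0.0162 0.1979] w 0.0542 F [-0.16  1.56 -2.87]
```

step_arm([
  {"jaw":0.3,"tx":0.03,"ty":-0.032,"tz":0,"ax":0,"ay":0,"az":0},
  {"jaw":0.3,"tx":0.06,"ty":-0.065,"tz":0,"ax":0,"ay":0,"az":0},
  {"jaw":0.3,"tx":0.09,"ty":-0.097,"tz":0,"ax":0,"ay":0,"az":0},
  {"jaw":0.3,"tx":0.115,"ty":-0.124,"tz":0,"ax":0,"ay":0,"az":0},
  {"jaw":0.3,"tx":0.13,"ty":-0.14,"tz":0,"ax":0,"ay":0,"az":0},
  {"jaw":0.3,"tx":0.13,"ty":-0.14,"tz":0,"ax":0,"ay":0,"az":0},
  {"jaw":0.3,"tx":0.13,"ty":-0.14,"tz":0,"ax":0,"ay":0,"az":0},
  {"jaw":0.3,"tx":0.13,"ty":-0.14,"tz":0,"ax":0,"ay":0,"az":0},
])

```text
time: 22.8
tool_pos: [0.3406, 0.169, 0.198]
ee_rot: [-3.137, -0.001, 1.385]
wrist_force: [-0.1, 0.5, -2.2]
width: 0.0537
```

```bash
python3 - <<'E'
from h import *
snapshot("wrist");snapshot("wrist")
im,d,P=meas('wrist',['loader','magazine'],'w5')
P=P.reshape(-1,3); m=(P[:,0]>.3)&(P[:,0]<.43)&(P[:,1]>.21)&(P[:,1]<.4)
for lo,hi in((.040,.048),(.052,.060)):
    q=P[m&(P[:,2]>lo)&(P[:,2]<hi)]
    if len(q)>5: print(lo,len(q),cv2.minAreaRect((q[:,:2]*1000).astype(np.float32)),np.median(q,axis=0),q.min(0),q.max(0))
plan([.3635,.3017,.2],1.388)
E
```

```text
loader 0.96 [225, 0, 335, 137] ztop 0.0448 rect mm [360.6 284.5] [111.  44.] 79.8 n 6633
magazine 0.69 [222, 140, 342, 382] ztop 0.2125 rect mm [340.9 169.4] [126.  54.] 79.4 n 21975
magazine 0.58 [453, 0, 558, 113] ztop 0.0116 rect mm [578.9 268. ] [99. 99.] 86.9 n 940
0.04 6647 ((360.61126708984375, 284.47894287109375), (111.3722152709961, 44.014461517333984), 79.79056549072266) [0.3612636  0.28924047 0.04343147] [0.329567   0.226003   0.04068461] [0.39159623 0.34306001 0.04606799]
0.052 141 ((350.552490234375, 230.64822387695312), (2.6465601921081543, 37.15716552734375), 79.30358123779297) [0.3489167  0.23123551 0.05538173] [0.33216206 0.22678984 0.05334506] [0.36899032 0.23536392 0.05733993]
t [ 0.1345 -0.0023 -0.0011] a [-0.004 -0.002 -0.003] rows 2.7 time 23.05 pos [0.3408 0.1691 0.1986] w 0.0537 F [ 0.29 -1.14 -3.19]
```

View pics/w5.png

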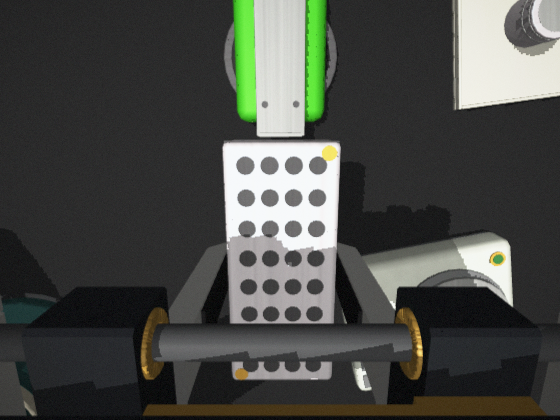

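step_arm([
  {"jaw":0.3,"tx":0.04,"ty":0,"tz":0,"ax":0,"ay":0,"az":-0.005},
  {"jaw":0.3,"tx":0.08,"ty":-0.001,"tz":0,"ax":0,"ay":0,"az":-0.005},
  {"jaw":0.3,"tx":0.115,"ty":-0.002,"tz":0,"ax":-0.004,"ay":0,"az":-0.005},
  {"jaw":0.3,"tx":0.13,"ty":-0.0025,"tz":0.01,"ax":-0.004,"ay":0,"az":-0.005},
  {"jaw":0.3,"tx":0.134,"ty":-0.0025,"tz":0.04,"ax":-0.004,"ay":0,"az":-0.005},
  {"jaw":0.3,"tx":0.134,"ty":-0.0025,"tz":0.08,"ax":-0.004,"ay":0,"az":-0.005},
  {"jaw":0.3,"tx":0.134,"ty":-0.0025,"tz":0.105,"ax":-0.004,"ay":0,"az":-0.005},
  {"jaw":0.3,"tx":0.134,"ty":-0.0025,"tz":0.105,"ax":-0.004,"ay":0,"az":-0.005},
])

```text
time: 23.85
tool_pos: [0.3596, 0.2986, 0.0885]
ee_rot: [-3.133, 0.007, 1.389]
wrist_force: [-0.0, 0.1, -3.7]
width: 0.0536
```

step_arm([
  {"jaw":0.3,"tx":0,"ty":0,"tz":0,"ax":0,"ay":0,"az":0},
  {"jaw":0.3,"tx":0,"ty":0,"tz":0,"ax":0,"ay":0,"az":0},
  {"jaw":0.3,"tx":0,"ty":0,"tz":0,"ax":0,"ay":0,"az":0},
])

```text
time: 24.15
tool_pos: [0.3607, 0.2991, 0.0903]
ee_rot: [-3.136, 0.004, 1.389]
wrist_force: [-0.4, 0.9, -2.6]
width: 0.0539
```

```bash
python3 - <<'E'
from h import *
snapshot("wrist")
im,d,P=meas('wrist',['magazine'],'w6')
P=P.reshape(-1,3); m=(P[:,0]>.3)&(P[:,0]<.43)&(P[:,1]>.21)&(P[:,1]<.4)
q=P[m&(P[:,2]>.052)&(P[:,2]<.060)]
print(len(q),cv2.minAreaRect((q[:,:2]*1000).astype(np.float32)) if len(q)>5 else 0)
plan([.3633,.301,.0582],1.39)
E
```

```text
magazine 0.96 [224, 140, 342, 381] ztop 0.104 rect mm [360.5 299.3] [126.  54.] 79.5 n 21797
396 ((376.1686096191406, 371.27972412109375), (2.810034990310669, 37.87466049194336), 79.5656967163086)
t [0.0026 0.0028 0.0316] a [-0.007  0.005 -0.001] rows 0.6 time 24.3 pos [0.3603 0.2991 0.0898] w 0.0537 F [ 0.09  0.5  -3.12]
```

step_arm([
  {"jaw":0.3,"tx":0.001,"ty":0.001,"tz":0.005,"ax":-0.007,"ay":0.005,"az":0},
  {"jaw":0.3,"tx":0.002,"ty":0.0025,"tz":0.01,"ax":-0.007,"ay":0.005,"az":0},
  {"jaw":0.3,"tx":0.002,"ty":0.0025,"tz":0.015,"ax":-0.007,"ay":0.005,"az":0},
  {"jaw":0.3,"tx":0.002,"ty":0.0025,"tz":0.02,"ax":-0.007,"ay":0.005,"az":0},
  {"jaw":0.3,"tx":0.002,"ty":0.0025,"tz":0.025,"ax":-0.007,"ay":0.005,"az":0},
  {"jaw":0.3,"tx":0.002,"ty":0.0025,"tz":0.028,"ax":-0.007,"ay":0.005,"az":0},
  {"jaw":0.3,"tx":0.002,"ty":0.0025,"tz":0.028,"ax":-0.007,"ay":0.005,"az":0},
  {"jaw":0.3,"tx":0.002,"ty":0.0025,"tz":0.028,"ax":-0.007,"ay":0.005,"az":0},
])

```text
time: 25.1
tool_pos: [0.363, 0.3005, 0.0618]
ee_rot: [3.141, -0.0, 1.389]
wrist_force: [0.4, 0.2, -3.5]
width: 0.0535
```

```bash
python3 - <<'E'
from h import *
im,d,P=meas('wrist',['magazine'],'w6')
plan([.3635,.301,.0582],1.39)
E
```

```text
magazine 0.73 [221, 141, 341, 380] ztop 0.076 rect mm [363.2 301. ] [126.  54.] 79.8 n 21707
t [0.0004 0.0003 0.0039] a [ 0.001 -0.001 -0.001] rows 0.1 time 25.2 pos [0.3631 0.3006 0.0621] w 0.0539 F [-0.56 -0.2  -2.2 ]
```

step_arm([
  {"jaw":0.3,"tx":0,"ty":0,"tz":0.002,"ax":0,"ay":0,"az":0},
  {"jaw":0.3,"tx":0,"ty":0,"tz":0.0035,"ax":0,"ay":0,"az":0},
  {"jaw":0.3,"tx":0,"ty":0,"tz":0.0035,"ax":0,"ay":0,"az":0},
  {"jaw":0.3,"tx":0,"ty":0,"tz":0.0035,"ax":0,"ay":0,"az":0},
])

```text
time: 25.6
tool_pos: [0.3631, 0.3006, 0.0586]
ee_rot: [3.141, -0.001, 1.389]
wrist_force: [0.1, 0.3, -2.6]
width: 0.0537
```

step_arm([
  {"jaw":0.3,"tx":0,"ty":0,"tz":0.001,"ax":0,"ay":0,"az":0},
  {"jaw":0.3,"tx":0,"ty":0,"tz":0.001,"ax":0,"ay":0,"az":0},
  {"jaw":0.3,"tx":0,"ty":0,"tz":0.001,"ax":0,"ay":0,"az":0},
])

```text
time: 25.9
tool_pos: [0.3632, 0.3006, 0.0585]
ee_rot: [3.141, -0.001, 1.389]
wrist_force: [-2.7, -2.5, 6.0]
width: 0.0539
```

step_arm([
  {"jaw":0.85,"tx":0,"ty":0,"tz":0,"ax":0,"ay":0,"az":0},
  {"jaw":0.85,"tx":0,"ty":0,"tz":0,"ax":0,"ay":0,"az":0},
  {"jaw":0.85,"tx":0,"ty":0,"tz":0,"ax":0,"ay":0,"az":0},
  {"jaw":0.85,"tx":0,"ty":0,"tz":0,"ax":0,"ay":0,"az":0},
  {"jaw":0.85,"tx":0,"ty":0,"tz":0,"ax":0,"ay":0,"az":0},
])

```text
time: 26.4
tool_pos: [0.3632, 0.3006, 0.0583]
ee_rot: [3.141, -0.001, 1.389]
wrist_force: [0.5, -0.1, -0.1]
width: 0.0796
```

step_arm([
  {"jaw":0.85,"tx":0,"ty":0,"tz":-0.01,"ax":0,"ay":0,"az":0},
  {"jaw":0.85,"tx":0,"ty":0,"tz":-0.04,"ax":0,"ay":0,"az":0},
  {"jaw":1,"tx":0,"ty":0,"tz":-0.08,"ax":0,"ay":0,"az":0},
  {"jaw":1,"tx":0,"ty":0,"tz":-0.12,"ax":0,"ay":0,"az":0},
  {"jaw":1,"tx":0,"ty":0,"tz":-0.145,"ax":0,"ay":0,"az":0},
  {"jaw":1,"tx":0,"ty":0,"tz":-0.145,"ax":0,"ay":0,"az":0},
  {"jaw":1,"tx":0,"ty":0,"tz":-0.145,"ax":0,"ay":0,"az":0},
])

```text
time: 27.1
tool_pos: [0.3632, 0.3006, 0.2037]
ee_rot: [3.14, -0.002, 1.389]
wrist_force: [0.0, -0.6, -0.9]
width: 0.0937
```

```bash
python3 - <<'E'
from h import *
snapshot("wrist")
im,d,P=meas('wrist',['magazine'],'w7')
Q=P.reshape(-1,3); m=(Q[:,0]>.3)&(Q[:,0]<.43)&(Q[:,1]>.21)&(Q[:,1]<.4)&(Q[:,2]>.068)&(Q[:,2]<.08); q=Q[m]
print("plane tilt",np.linalg.lstsq(np.c_[q[:,:2],np.ones(len(q))],q[:,2],rcond=None)[0][:2].round(4),q[:,2].mean())
plan([.48,0,.2],1.30)
plan([.6207,-.2842,.2],1.19)
E
```

```text
magazine 0.79 [251, 133, 315, 273] ztop 0.0718 rect mm [362.8 301. ] [125.  54.] 79.7 n 8177
plane tilt [-0.0003 -0.0006] 0.07045653969726805
t [-0.2737  0.1702  0.0015] a [-0.002  0.002  0.089] rows 6.4 time 27.25 pos [0.3621 0.3    0.2012] w 0.094 F [-0.32  0.44 -0.88]
t [-0.5277  0.36    0.0016] a [-0.002  0.002  0.199] rows 12.8 time 27.25 pos [0.3621 0.3    0.2012] w 0.094 F [-0.32  0.44 -0.88]
```

step_arm([
  {"jaw":1,"tx":-0.04,"ty":0.027,"tz":0,"ax":0,"ay":0,"az":0.02},
  {"jaw":1,"tx":-0.08,"ty":0.055,"tz":0,"ax":0,"ay":0,"az":0.04},
  {"jaw":1,"tx":-0.12,"ty":0.082,"tz":0,"ax":0,"ay":0,"az":0.06},
  {"jaw":1,"tx":-0.16,"ty":0.109,"tz":0,"ax":0,"ay":0,"az":0.08},
  {"jaw":1,"tx":-0.2,"ty":0.136,"tz":0,"ax":0,"ay":0,"az":0.1},
  {"jaw":1,"tx":-0.24,"ty":0.164,"tz":0,"ax":0,"ay":0,"az":0.13},
  {"jaw":1,"tx":-0.28,"ty":0.191,"tz":0,"ax":0,"ay":0,"az":0.16},
  {"jaw":1,"tx":-0.32,"ty":0.218,"tz":0,"ax":0,"ay":0,"az":0.2},
])

```text
time: 28.05
tool_pos: [0.5183, -0.056, 0.1995]
ee_rot: [-3.137, 0.003, 1.187]
wrist_force: [0.6, 1.2, -0.3]
width: 0.0939
```

```bash
python3 - <<'E'
from h import *
plan([.6207,-.2842,.19],1.19)
E
```

```text
t [-0.1732  0.1805  0.0091] a [-0.005  0.003 -0.003] rows 5.0 time 28.05 pos [ 0.5183 -0.056   0.1995] w 0.0939 F [ 0.58  1.17 -0.29]
```

step_arm([
  {"jaw":1,"tx":-0.035,"ty":0.036,"tz":0,"ax":0,"ay":0,"az":0},
  {"jaw":1,"tx":-0.07,"ty":0.073,"tz":0,"ax":0,"ay":0,"az":0},
  {"jaw":1,"tx":-0.105,"ty":0.109,"tz":0,"ax":0,"ay":0,"az":-0.003},
  {"jaw":1,"tx":-0.14,"ty":0.146,"tz":0,"ax":-0.005,"ay":0.003,"az":-0.003},
  {"jaw":1,"tx":-0.165,"ty":0.172,"tz":0.009,"ax":-0.005,"ay":0.003,"az":-0.003},
  {"jaw":1,"tx":-0.173,"ty":0.18,"tz":0.009,"ax":-0.005,"ay":0.003,"az":-0.003},
  {"jaw":1,"tx":-0.173,"ty":0.18,"tz":0.009,"ax":-0.005,"ay":0.003,"az":-0.003},
  {"jaw":1,"tx":-0.173,"ty":0.18,"tz":0.009,"ax":-0.005,"ay":0.003,"az":-0.003},
])

```text
time: 28.85
tool_pos: [0.62, -0.2825, 0.1894]
ee_rot: [-3.14, -0.001, 1.191]
wrist_force: [-0.0, 0.1, -0.2]
width: 0.0942
```

```bash
python3 - <<'E'
from h import *
snapshot("wrist"); snapshot("wrist")
im,d,P=meas('wrist',['tool_case'],'w8')
plan([.6207,-.2842,.013],1.19)
E
```

```text
tool_case 0.86 [244, 103, 318, 278] ztop 0.0348 rect mm [ 620.4 -284.3] [168.  62.] 68.3 n 10522
t [-0.0019  0.0007  0.1783] a [ 0.002 -0.001  0.002] rows 3.6 time 29.05 pos [ 0.6204 -0.2822  0.1913] w 0.094 F [ 0.51 -0.49  0.1 ]
```

View pics/w8.png

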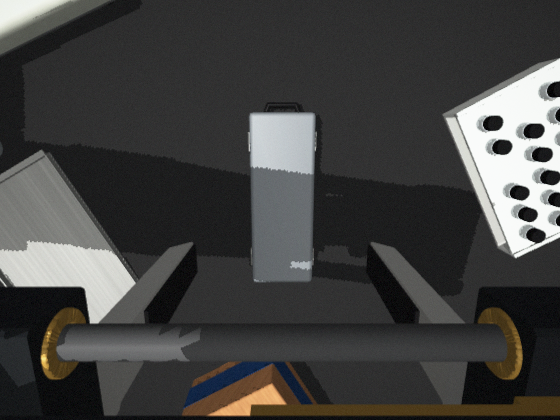

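step_arm([
  {"jaw":1,"tx":-0.002,"ty":0.0005,"tz":0.045,"ax":0,"ay":0,"az":0},
  {"jaw":1,"tx":-0.002,"ty":0.0005,"tz":0.09,"ax":0,"ay":0,"az":0},
  {"jaw":1,"tx":-0.002,"ty":0.0005,"tz":0.13,"ax":0,"ay":0,"az":0},
  {"jaw":1,"tx":-0.002,"ty":0.0005,"tz":0.155,"ax":0,"ay":0,"az":0},
  {"jaw":1,"tx":-0.002,"ty":0.0005,"tz":0.168,"ax":0,"ay":0,"az":0},
  {"jaw":1,"tx":-0.002,"ty":0.0005,"tz":0.174,"ax":0,"ay":0,"az":0},
  {"jaw":1,"tx":-0.002,"ty":0.0005,"tz":0.176,"ax":0,"ay":0,"az":0},
  {"jaw":1,"tx":-0.002,"ty":0.0005,"tz":0.176,"ax":0,"ay":0,"az":0},
])

```text
time: 29.85
tool_pos: [0.6215, -0.2847, 0.0173]
ee_rot: [3.137, -0.0, 1.192]
wrist_force: [-1.1, 1.0, -0.1]
width: 0.0937
```

step_arm([
  {"jaw":0.4,"tx":0,"ty":0,"tz":0,"ax":0,"ay":0,"az":0},
  {"jaw":0.4,"tx":0,"ty":0,"tz":0,"ax":0,"ay":0,"az":0},
  {"jaw":0.4,"tx":0,"ty":0,"tz":0,"ax":0,"ay":0,"az":0},
  {"jaw":0.4,"tx":0,"ty":0,"tz":0,"ax":0,"ay":0,"az":0},
  {"jaw":0.4,"tx":0,"ty":0,"tz":0,"ax":0,"ay":0,"az":0},
  {"jaw":0.4,"tx":0,"ty":0,"tz":0,"ax":0,"ay":0,"az":0},
  {"jaw":0.4,"tx":0,"ty":0,"tz":0,"ax":0,"ay":0,"az":0},
  {"jaw":0.4,"tx":0,"ty":0,"tz":0,"ax":0,"ay":0,"az":0},
])

```text
time: 30.65
tool_pos: [0.6209, -0.2845, 0.0176]
ee_rot: [3.138, 0.0, 1.192]
wrist_force: [-4.1, 2.2, 5.3]
width: 0.0619
```

step_arm([
  {"jaw":0.4,"tx":0,"ty":0,"tz":-0.01,"ax":0,"ay":0,"az":0},
  {"jaw":0.4,"tx":0,"ty":0,"tz":-0.03,"ax":0,"ay":0,"az":0},
  {"jaw":0.4,"tx":0,"ty":0,"tz":-0.06,"ax":0,"ay":0,"az":0},
  {"jaw":0.4,"tx":0,"ty":0,"tz":-0.1,"ax":0,"ay":0,"az":0},
  {"jaw":0.4,"tx":0,"ty":0,"tz":-0.13,"ax":0,"ay":0,"az":0},
  {"jaw":0.4,"tx":0,"ty":0,"tz":-0.14,"ax":0,"ay":0,"az":0},
  {"jaw":0.4,"tx":0,"ty":0,"tz":-0.14,"ax":0,"ay":0,"az":0},
])

```text
time: 31.35
tool_pos: [0.6216, -0.2848, 0.1591]
ee_rot: [3.134, 0.0, 1.192]
wrist_force: [0.1, 0.1, -4.3]
width: 0.0618
```

```bash
python3 - <<'E'
from h import *
snapshot("wrist")
plan([.361,-.267,.16],1.695)
meas('wrist',['tool_case'])
meas('side',['long_tray'],'side2')
im,d,P=meas('scene',['long_tray'],'scene2')
plan([.361,-.267,.16],1.695)
E
```

```text
t [-0.0799 -0.2475 -0.0042] a [ 0.003  0.001 -0.503] rows 5.2 time 31.4 pos [ 0.6206 -0.2842  0.1566] w 0.0622 F [ 0.48  0.52 -4.12]
tool_case 0.76 [212, 73, 354, 403] ztop 0.1716 rect mm [ 621.6 -279.8] [161.  63.] 68.4 n 35001
long_tray 0.73 [240, 292, 426, 420] ztop 0.0085 rect mm [ 360.7 -266.7] [132. 224.] 6.9 n 2324
long_tray 0.67 [164, 214, 180, 243] ztop 0.0614 rect mm [360.5 125.3] [16. 14.] 84.3 n 47
long_tray 0.93 [154, 160, 226, 196] ztop 0.0113 rect mm [ 360.7 -259.4] [137. 207.] 6.7 n 616
long_tray 0.71 [274, 190, 289, 212] ztop 0.1065 rect mm [495.1  14. ] [42. 43.] 87.5 n 137
t [-0.0799 -0.2467 -0.0047] a [-0.    -0.001 -0.503] rows 5.2 time 31.7 pos [ 0.6198 -0.2839  0.1552] w 0.0617 F [-0.26 -0.32 -3.98]
```

View pics/side2.png

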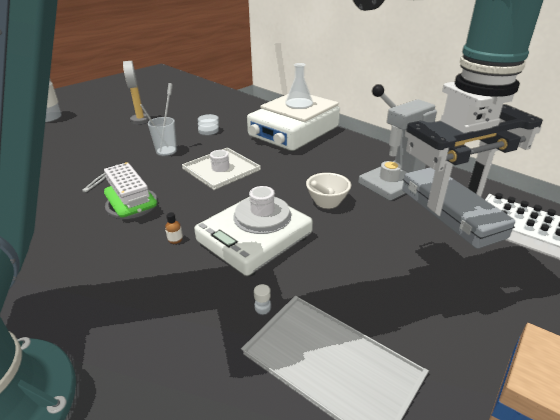

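step_arm([
  {"jaw":0.4,"tx":-0.008,"ty":-0.025,"tz":0,"ax":0,"ay":0,"az":-0.05},
  {"jaw":0.4,"tx":-0.02,"ty":-0.06,"tz":0,"ax":0,"ay":0,"az":-0.13},
  {"jaw":0.4,"tx":-0.033,"ty":-0.1,"tz":0,"ax":0,"ay":0,"az":-0.22},
  {"jaw":0.4,"tx":-0.046,"ty":-0.14,"tz":0,"ax":0,"ay":0,"az":-0.31},
  {"jaw":0.4,"tx":-0.059,"ty":-0.18,"tz":0,"ax":0,"ay":0,"az":-0.4},
  {"jaw":0.4,"tx":-0.072,"ty":-0.22,"tz":0,"ax":0,"ay":0,"az":-0.47},
  {"jaw":0.4,"tx":-0.08,"ty":-0.24,"tz":0,"ax":0,"ay":0,"az":-0.5},
  {"jaw":0.4,"tx":-0.08,"ty":-0.2465,"tz":0,"ax":0,"ay":0,"az":-0.5},
])

```text
time: 32.5
tool_pos: [0.3591, -0.2669, 0.1551]
ee_rot: [-3.141, -0.0, 1.69]
wrist_force: [1.0, -0.2, -4.0]
width: 0.0617
```

step_arm([
  {"jaw":0.4,"tx":0,"ty":0,"tz":0,"ax":0,"ay":0,"az":0},
  {"jaw":0.4,"tx":0,"ty":0,"tz":0,"ax":0,"ay":0,"az":0},
  {"jaw":0.4,"tx":0,"ty":0,"tz":0,"ax":0,"ay":0,"az":0},
])

```text
time: 32.8
tool_pos: [0.36, -0.267, 0.155]
ee_rot: [-3.141, -0.0, 1.691]
wrist_force: [-0.3, 1.3, -3.4]
width: 0.0619
```

```bash
python3 - <<'E'
from h import *
snapshot("wrist")
meas('wrist',['tool_case','long_tray'],'w9')
plan([.361,-.267,.0204],1.691)
E
```

```text
tool_case 0.71 [211, 71, 352, 401] ztop 0.1718 rect mm [ 358.9 -263.3] [ 63. 162.] 6.8 n 35041
long_tray 0.93 [210, 78, 357, 312] ztop 0.0095 rect mm [ 362.8 -267.3] [130. 223.] 7.0 n 1119
t [-0.0003  0.0015  0.1345] a [-0.001 -0.001 -0.   ] rows 2.7 time 33.0 pos [ 0.3596 -0.2669  0.1549] w 0.0618 F [ 0.11  0.68 -4.16]
```

View pics/w9.png

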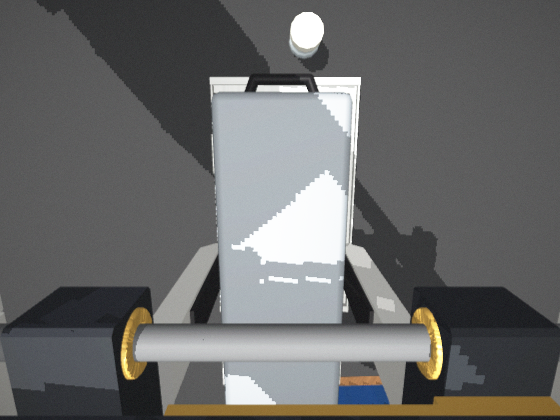

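step_arm([
  {"jaw":0.4,"tx":0,"ty":0.002,"tz":0.03,"ax":0,"ay":0,"az":0},
  {"jaw":0.4,"tx":0,"ty":0.002,"tz":0.065,"ax":0,"ay":0,"az":0},
  {"jaw":0.4,"tx":0,"ty":0.002,"tz":0.095,"ax":0,"ay":0,"az":0},
  {"jaw":0.4,"tx":0,"ty":0.002,"tz":0.112,"ax":0,"ay":0,"az":0},
  {"jaw":0.4,"tx":0,"ty":0.002,"tz":0.122,"ax":0,"ay":0,"az":0},
  {"jaw":0.4,"tx":0,"ty":0.002,"tz":0.127,"ax":0,"ay":0,"az":0},
  {"jaw":0.4,"tx":0,"ty":0.002,"tz":0.127,"ax":0,"ay":0,"az":0},
  {"jaw":0.4,"tx":0,"ty":0.002,"tz":0.127,"ax":0,"ay":0,"az":0},
])

```text
time: 33.8
tool_pos: [0.3623, -0.2673, 0.0291]
ee_rot: [3.141, 0.001, 1.691]
wrist_force: [0.3, 0.3, -4.1]
width: 0.0617
```

step_arm([
  {"jaw":0.4,"tx":0,"ty":0,"tz":0,"ax":0,"ay":0,"az":0},
  {"jaw":0.4,"tx":0,"ty":0,"tz":0,"ax":0,"ay":0,"az":0},
])

```text
time: 34.0
tool_pos: [0.3631, -0.268, 0.0303]
ee_rot: [3.139, 0.003, 1.691]
wrist_force: [-0.5, -0.0, -3.5]
width: 0.0622
```

Still about 9–10 mm up; lower it in small steps.

step_arm([
  {"jaw":0.4,"tx":0,"ty":0,"tz":0.003,"ax":0,"ay":0,"az":0},
  {"jaw":0.4,"tx":0,"ty":0,"tz":0.006,"ax":0,"ay":0,"az":0},
  {"jaw":0.4,"tx":0,"ty":0,"tz":0.008,"ax":0,"ay":0,"az":0},
  {"jaw":0.4,"tx":0,"ty":0,"tz":0.0085,"ax":0,"ay":0,"az":0},
  {"jaw":0.4,"tx":0,"ty":0,"tz":0.0085,"ax":0,"ay":0,"az":0},
  {"jaw":0.4,"tx":0,"ty":0,"tz":0.0085,"ax":0,"ay":0,"az":0},
])

```text
time: 34.6
tool_pos: [0.3631, -0.2681, 0.0217]
ee_rot: [3.139, 0.003, 1.691]
wrist_force: [0.5, -0.4, -3.9]
width: 0.0616
```

step_arm([
  {"jaw":0.4,"tx":0,"ty":0,"tz":0.001,"ax":0,"ay":0,"az":0},
  {"jaw":0.4,"tx":0,"ty":0,"tz":0.001,"ax":0,"ay":0,"az":0},
  {"jaw":0.4,"tx":0,"ty":0,"tz":0.001,"ax":0,"ay":0,"az":0},
])

```text
time: 34.9
tool_pos: [0.3631, -0.268, 0.0207]
ee_rot: [3.139, 0.003, 1.691]
wrist_force: [0.3, -0.8, -3.6]
width: 0.0618
```

step_arm([
  {"jaw":0.4,"tx":0,"ty":0,"tz":0.001,"ax":0,"ay":0,"az":0},
  {"jaw":0.4,"tx":0,"ty":0,"tz":0.001,"ax":0,"ay":0,"az":0},
  {"jaw":0.4,"tx":0,"ty":0,"tz":0.001,"ax":0,"ay":0,"az":0},
])

```text
time: 35.2
tool_pos: [0.3631, -0.2681, 0.0198]
ee_rot: [3.139, 0.003, 1.691]
wrist_force: [0.2, 0.6, -3.6]
width: 0.0617
```

step_arm([
  {"jaw":0.4,"tx":0,"ty":0,"tz":0.0005,"ax":0,"ay":0,"az":0},
  {"jaw":0.4,"tx":0,"ty":0,"tz":0.0005,"ax":0,"ay":0,"az":0},
  {"jaw":0.4,"tx":0,"ty":0,"tz":0.0005,"ax":0,"ay":0,"az":0},
])

```text
time: 35.5
tool_pos: [0.3632, -0.2681, 0.0195]
ee_rot: [3.139, 0.003, 1.691]
wrist_force: [-0.9, -0.8, -0.6]
width: 0.0616
```

step_arm([
  {"jaw":0.82,"tx":0,"ty":0,"tz":0,"ax":0,"ay":0,"az":0},
  {"jaw":0.82,"tx":0,"ty":0,"tz":0,"ax":0,"ay":0,"az":0},
  {"jaw":0.82,"tx":0,"ty":0,"tz":0,"ax":0,"ay":0,"az":0},
  {"jaw":0.82,"tx":0,"ty":0,"tz":0,"ax":0,"ay":0,"az":0},
])

```text
time: 35.9
tool_pos: [0.3634, -0.2683, 0.0198]
ee_rot: [3.139, 0.004, 1.691]
wrist_force: [0.3, -0.5, -0.6]
width: 0.0769
```

step_arm([
  {"jaw":0.82,"tx":0,"ty":0,"tz":-0.01,"ax":0,"ay":0,"az":0},
  {"jaw":0.82,"tx":0,"ty":0,"tz":-0.04,"ax":0,"ay":0,"az":0},
  {"jaw":1,"tx":0,"ty":0,"tz":-0.08,"ax":0,"ay":0,"az":0},
  {"jaw":1,"tx":0,"ty":0,"tz":-0.12,"ax":0,"ay":0,"az":0},
  {"jaw":1,"tx":0,"ty":0,"tz":-0.16,"ax":0,"ay":0,"az":0},
  {"jaw":1,"tx":0,"ty":0,"tz":-0.18,"ax":0,"ay":0,"az":0},
  {"jaw":1,"tx":0,"ty":0,"tz":-0.18,"ax":0,"ay":0,"az":0},
  {"jaw":1,"tx":0,"ty":0,"tz":-0.18,"ax":0,"ay":0,"az":0},
])

```text
time: 36.7
tool_pos: [0.3627, -0.2677, 0.1998]
ee_rot: [3.138, 0.004, 1.691]
wrist_force: [-0.3, 0.0, 0.1]
width: 0.0938
```

```bash
python3 - <<'E'
from h import *
snapshot("wrist")
im,d,P=meas('wrist',['tool_case','long_tray'],'w10')
Q=P.reshape(-1,3); q=Q[(abs(Q[:,0]-.362)<.05)&(abs(Q[:,1]+.267)<.08)&(Q[:,2]>.03)&(Q[:,2]<.042)]
print("tilt",np.linalg.lstsq(np.c_[q[:,:2],np.ones(len(q))],q[:,2],rcond=None)[0][:2].round(4),q[:,2].mean())
meas('side',['tin_1','magazine','mortar','amber_bottle','tool_case'],'side3')
meas('scene',['tin_1','mortar','amber_bottle'],'scene3'); plan([.36,-.267,.2],1.69)
E
```

```text
tool_case 0.63 [249, 102, 315, 278] ztop 0.0359 rect mm [ 362.5 -267.5] [ 62. 169.] 7.0 n 10391
long_tray 0.95 [216, 83, 347, 290] ztop 0.0085 rect mm [ 362.3 -268. ] [130. 225.] 6.7 n 2812
tilt [0.0005 0.002 ] 0.034453496680262645
tin_1 0.86 [209, 150, 225, 171] ztop 0.0432 rect mm [598.9 287.5] [44. 42.] 49.7 n 142
tin_1 0.16 [165, 210, 181, 242] ztop 0.0612 rect mm [360.3 123.8] [13. 13.] 54.2 n 44
magazine 0.59 [103, 161, 149, 205] ztop 0.0728 rect mm [361.9 300.2] [129.  54.] 79.7 n 813
amber_bottle 0.81 [165, 212, 181, 243] ztop 0.0613 rect mm [360.5 125.2] [14. 14.] 30.7 n 49
tool_case 0.76 [272, 308, 400, 414] ztop 0.0366 rect mm [ 360.5 -267.9] [ 64. 169.] 6.7 n 4963
tool_case 0.62 [250, 185, 269, 214] ztop 0.1012 rect mm [486.4  17.3] [48. 32.] 61.7 n 221
tin_1 0.83 [272, 190, 291, 210] ztop 0.1058 rect mm [494.1  13.9] [40. 41.] 66.5 n 143
tin_1 0.54 [382, 240, 397, 267] ztop 0.048 rect mm [602.9 288.4] [42. 44.] 66.0 n 161
mortar 0.66 [256, 247, 290, 284] ztop 0.064 rect mm [636.6   6. ] [22. 13.] 4.0 n 39
amber_bottle 0.45 [322, 168, 330, 187] ztop 0.0657 rect mm [363.3 126.4] [13. 13.] 66.7 n 21
t [ 0.0011 -0.0027 -0.0002] a [0.003 0.004 0.001] rows 0.1 time 37.4 pos [ 0.3628 -0.2677  0.1998] w 0.0938 F [-0.39 -0.26  0.11]
```

View pics/scene3.png

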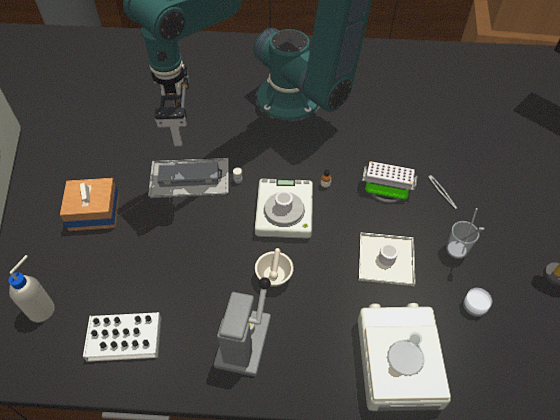

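View pics/w10.png

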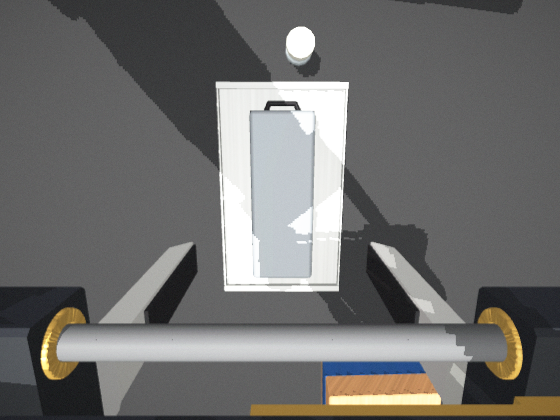

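Everything is in place. The scene picture shows the tins at (284,200) and (388,254), the magazine at (390,175), the case at (188,173), and the mortar and bottle where they were. The wrist picture shows the case centred in the tray.

```bash
python3 -c "
from h import *
print(close_job())"
```

```text
the job is handed in; nothing more can be done
None
```

The stack is apart, everything is set out as you asked, and the job is handed in at about 37 s of the 120 s. No verdict is reported, so this is judged by my own checks.

- **Tins:** The first tin I lifted read about 0 N change at the wrist, so it was the empty one. It went first, into the returns tray, within about 2 mm of the centre. The second read about 3.3 N, so it was the full one. It stands on the pan about 1 mm from the centre, lowered in steps of about 1 mm or less until the pan took the weight.
- **Magazine:** It sits flat on the loader deck, centred between the stops to within about 1 mm. Its top measured 70–73 mm above the bench, against an expected 72 mm.
- **Tool case:** It lies lengthwise, centred and flat in the long tray. Its top measured 34–37 mm above the bench, against an expected 36 mm.
- **Mortar and amber bottle:** Both are where they were, to within about 2 mm.

**Disagreements:**
- The scene camera reads about 4–5 mm too high, so I took heights from the side and wrist cameras.
- In the last check the side camera's network missed the mortar and mislabelled the bottle and balance tin with low to middling confidence. The scene camera found the mortar and tin and the side camera found the bottle, and the last scene picture shows all three in place.

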